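# Gauge the brake lining with go/no-go feelers

### The job

Check the outer brake pad: starting with the green gauge and working down through yellow to red, slide each one blade first into the gap between the outer pad's steel backing plate and the disc, beside the lining at the upper end of the pad. Don't force it: stand any gauge that jams back in a slot of the green caddy, and leave the first one that slides fully home, collar against the plate, standing in the gap with the others in the caddy so that I can read it later. Leave the sprayer, jar, clip holder and lug nut where they are.

Things in the scene. Friction and masses are not known exactly. Their poses are not given: they have to be found in the camera images.
- corner: car brake corner on a grey bench stand, fixed: upright steel disc, diameter 240, thickness 22 mm. Origin on the shelf under the disc's centre (136 mm up). y = disc axis, +y = outer side with the hub nuts, disc's outer face at y +11 mm; z up; the red caliper sits on the rim, leaning 35 deg from the top towards -x. Foot plate: x +-100, y -135 to +50 mm. Stand and knuckle on the -y side
- caliper: red caliper with its pads, fixed; origin and axes as the corner's, but shifted in y by the gap's width. It reaches 276 mm above the shelf, the bracket 291 mm. In the axes of gap: its bridge rises to z +32 mm at x below -17 mm, the corner's grey bracket to z +16 mm at x above +17 mm; collar and blade go down between these two
- gap (a point): mouth of the gap: mid-point of the free outer edge of the outer pad's backing plate, on its inner face, about 260 mm up. +z points out of the gap, 35 deg from vertical (gauges go in along -z); y as the corner's y, disc on the -y side; x along the pad. Gap width (5.8 to 13.2 mm, varies) = this point's y in the corner's frame less 11 mm; the gap's middle is half of that to -y. +-13 mm free along x
- caddy: pale green plastic brush caddy, fixed, 220 (x) by 70 mm (y); origin mid-underside, z up. Deck top 62 mm up, 8 mm thick, with three slots in a row along x, each 28 mm (x) by 15 mm (y), free below for 50 mm. At the +x end a parts brush stands in a bay, x 78 to 98 mm, 135 mm high
- slot0 (a point): centre of a caddy slot, level with the deck's top, at x -65 mm of the caddy
- slot1 (a point): the middle slot, alike, at x -15 mm of the caddy
- slot2 (a point): the third slot, alike, at x +35 mm of the caddy
- green: green plastic gauge, loose, 60 g, 125 mm long. Origin at its blade's tip, z up along it to the handle, y thickness, x width. Blade 11 mm thick, 20 wide, z 0 to 40, tip chamfered and narrowed to 10 wide; collar (the stop) 28 thick, 22 wide, z 40 to 50; grip 18 thick, 20 wide, z 50 to 125. Starts upright in any caddy slot, collar on the deck, axes along the caddy's. Same turned half round
- yellow: yellow gauge, as the green one but its blade is 8 mm thick. A gauge that fits the gap stops with its collar on the plate's edge, tip 40 mm deep; one too thick stops with its tip less than 6 mm deep
- red: red gauge, as the green one but its blade is 5 mm thick
- sprayer: bystander: white trigger sprayer, loose, 72 mm in diameter (head 85 mm long), 196 mm high; origin mid-underside
- jar: bystander: glass jar with clip-on lid, loose, 88 mm in diameter, 108 mm high; origin mid-underside
- holder: bystander: white spring-clip holder gripping a grey pad, loose, 90 x 44 x 70 mm high; origin mid-underside
- lugnut: bystander: chrome lug nut, loose, 26 mm in diameter, 36 mm high; origin mid-underside

How it is judged:
On the way, in this order (a step that is already met when the one before it is completed fails the run):
1. the green gauge is tried first: its tip is brought to the mouth of the gap and touches there, or enters it (x of green in the frame of gap between -0.012 and 0.012 m and y of green in the frame of gap between -0.016 and 0.004 m and z of green in the frame of gap below 0.004 m and (contact force between green and corner above 0.5 N or contact force between green and caliper above 0.5 N or z of green in the frame of gap below -0.012 m)), for 0.04 s.
2. then, unless the green gauge goes fully home, the yellow gauge is tried in the same way (((x of green in the frame of gap between -0.012 and 0.012 m and y of green in the frame of gap between -0.016 and 0.004 m and z of green in the frame of gap below -0.034 m) or (x of yellow in the frame of gap between -0.012 and 0.012 m and y of yellow in the frame of gap between -0.016 and 0.004 m and z of yellow in the frame of gap below 0.004 m and (contact force between yellow and corner above 0.5 N or contact force between yellow and caliper above 0.5 N or z of yellow in the frame of gap below -0.012 m)))), for 0.04 s.
At the end, for the whole second after the job is handed in: The thickest gauge that fits is in the gap, tip 34 mm deep or more, under 0.3 rad off line (yellow only if the gap is under 12.3 mm, red under 9.3 mm). The other two stand in any caddy slots, tip 14 to 28 mm over its underside, under 0.15 rad off upright. All released and at rest (((x of green in the frame of gap between -0.012 and 0.012 m and y of green in the frame of gap between -0.016 and 0.004 m and z of green in the frame of gap below -0.034 m and angle between the z axis of green and the z axis of gap, either way round below 0.3 rad and linear speed of each of green, yellow, red below 0.03 m/s and z of yellow in the frame of caddy between 0.014 and 0.028 m and x of yellow in the frame of caddy between -0.08 and 0.05 m and y of yellow in the frame of caddy between -0.01 and 0.01 m and angle between each of yellow, red's own z axis and vertical below 0.15 rad and z of red in the frame of caddy between 0.014 and 0.028 m and x of red in the frame of caddy between -0.08 and 0.05 m and y of red in the frame of caddy between -0.01 and 0.01 m) or (x of yellow in the frame of gap between -0.012 and 0.012 m and y of yellow in the frame of gap between -0.016 and 0.004 m and z of yellow in the frame of gap below -0.034 m and angle between the z axis of yellow and the z axis of gap, either way round below 0.3 rad and linear speed of each of yellow, green, red below 0.03 m/s and y of gap in the frame of corner below 0.0233 m and z of green in the frame of caddy between 0.014 and 0.028 m and x of green in the frame of caddy between -0.08 and 0.05 m and y of green in the frame of caddy between -0.01 and 0.01 m and angle between each of green, red's own z axis and vertical below 0.15 rad and z of red in the frame of caddy between 0.014 and 0.028 m and x of red in the frame of caddy between -0.08 and 0.05 m and y of red in the frame of caddy between -0.01 and 0.01 m) or (x of red in the frame of gap between -0.012 and 0.012 m and y of red in the frame of gap between -0.016 and 0.004 m and z of red in the frame of gap below -0.034 m and angle between the z axis of red and the z axis of gap, either way round below 0.3 rad and linear speed of each of red, green, yellow below 0.03 m/s and y of gap in the frame of corner below 0.0203 m and z of green in the frame of caddy between 0.014 and 0.028 m and x of green in the frame of caddy between -0.08 and 0.05 m and y of green in the frame of caddy between -0.01 and 0.01 m and angle between each of green, yellow's own z axis and vertical below 0.15 rad and z of yellow in the frame of caddy between 0.014 and 0.028 m and x of yellow in the frame of caddy between -0.08 and 0.05 m and y of yellow in the frame of caddy between -0.01 and 0.01 m))); the robot touches nothing.
It fails at once if the sprayer, jar, clip holder or lug nut is shoved (over 40 mm) or tipped (distance of any of sprayer, jar, holder, lugnut from where it was at the start of the episode above 0.04 m or angle between any of sprayer, jar, holder, lugnut's own z axis and vertical above 0.5 rad).
It fails at once if a gauge is forced into the gap (over 45 N) ((x of green in the frame of gap between -0.012 and 0.012 m and y of green in the frame of gap between -0.016 and 0.004 m and z of green in the frame of gap below 0.01 m and (contact force between green and caliper above 45 N or contact force between green and corner above 45 N)) or (x of yellow in the frame of gap between -0.012 and 0.012 m and y of yellow in the frame of gap between -0.016 and 0.004 m and z of yellow in the frame of gap below 0.01 m and (contact force between yellow and caliper above 45 N or contact force between yellow and corner above 45 N)) or (x of red in the frame of gap between -0.012 and 0.012 m and y of red in the frame of gap between -0.016 and 0.004 m and z of red in the frame of gap below 0.01 m and (contact force between red and caliper above 45 N or contact force between red and corner above 45 N))).
It also fails if it takes over 72 s, if anything falls off the work surface, if the arm or the gripper's body presses on something with over 40 N, if the wrist force passes 120 N, or if a joint passes its speed limit or range.

### The arm

A 6-joint arm with a two-finger parallel gripper is mounted at the origin on the work surface. World frame = base frame: x ahead of the robot, y to its left, z up, the work surface at z = 0. Lengths are in m, angles in rad, forces in N, time in s.
With the tool pointing down it reaches from about 0.375 to 0.9 m from the base axis. Payload 3.1 kg.
Tool frame: the origin (TCP) lies midway between the tips of the shut fingers; the grasp point (between the pads) lies 19 mm behind it; z points along the fingers, y is the line along which they close (so a half turn about z gives the same grasp; the last joint's range is limited). The gripper opens to 85 mm and grips with 20 to 120 N. Pads are 22 mm wide; open, the fingers measure 114 mm over their backs; the gripper's body (76 mm by 85 mm) begins 54 mm behind the grasp point. The pads swing forward as they close: fully open they stand 13 mm farther back than shut.
Start: joints at [-1.452, 0.527, 1.433, -0, 1.181, -0.178], TCP at [0.183, -0.598, 0.231] pointing down, gripper open.
Joint ranges: [-3.08, 3.08], [-0.75, 2.2], [0.22, 2.44], [-1.43, 4.57], [0, 2.65], [-2.85, 2.85]. Speed limits (rad/s): [2.79, 2.79, 3.14, 3.14, 3.14, 3.14].

### API

Orientations are given as a unit quaternion [x, y, z, w].
In Python, from station import manip gives the robot as it stands. The module is installed in compiled form; this text tells all that it offers.
- The arm moves only by the tool apply_moves, never from a script. Its arguments are lists of equal length, an entry for each row: "claw": the gripper's target within -1 to 1 (fully open at 1, half-way at 0, shut at -1); "travel": the shift along the tool's x, y, z scaled (see below), a list of three; "turn": the turn, a rotation vector about the tool's x, y, z scaled (see below), a list of three. In form: {"claw": [claw, ...], "travel": [[dx, dy, dz], ...], "turn": [[rx, ry, rz], ...]}. A call has 1 to 5 rows; each row is the pose to reach, as a shift and turn from the pose commanded when the call began, along the tool's axes at that moment, turning the shorter way round; what a row does not reach only later rows make up. The controller multiplies each number of a shift by 800 mm and each number of a turn by 180 degrees. A row lasts 1/12 s, in which the tool goes at most 41.7 mm and 7.16 degrees, less where a joint would pass 70% of its speed; a pose out of reach is approached as far as the arm can. A call with a number of a shift or a turn outside -1 to 1 is refused whole. A call with a gripper value outside its range is refused whole. The fingers move at their own pace and stop on an object; "newtons" is the grip in N (left out, the last holds). Time passes only in rows, so rows that repeat a pose let the fingers close. It gives the time, the measured TCP pose, the force, the opening and the grip force at its end, in the units of the state.
- manip.sense(): the state, without advancing time (a new reading comes with each control period).
- manip.snapshot(name): name is "side" or "top" or "wrist"; returns a dict with "pixels" (384x512x3 uint8, red, green, blue), "depth" (384x512 float32, m along the optical axis (not along the pixel's ray), 0 where there is no reading), "intrinsics" (3x3 intrinsics, pixels), "R" (3x3) and "t" (3): a world point X has camera coordinates R X + t. Camera axes: x right, y down, z forward; pixel columns grow to the right and rows downward; lengths in m; the calibration is good to about 2 mm. A picture is of the moment at which its call begins.
- manip.sign_off(): hands the job in; it is judged then, once.
The state is a dict: "t": time; "q": joint angles; "qd": joint speeds; "tau": joint torques, N m; "tcp_pos": TCP position; "tool_rot": TCP orientation; "force": force on the tool from outside, world axes, zero at the start; "ft_torque": the same for the moment, N m; "finger_gap": opening from 0.0 (shut) to 1.0 (fully open); "gripper_force": force on a finger pad.
Only numpy, scipy, OpenCV 4.12 (cv2) and the standard library are available. Lean on these libraries where they do the work, as an engineer would, in place of code of your own. Each camera call takes 0.05 s, during which the arm holds its last target. There are 200 camera calls.

## Working session

There is one attempt and no reset: what is moved stays moved. The work goes in short steps, Python scripts to look and compute and a tool call to move; the robot and the scene stay as the last step left them, time stands still between calls to the robot, and variables do not carry over. Pictures are saved under pics/ and viewed, at most 12 in all, crops included, and the job is handed in when it is done.

Besides the shell and the picture viewer there is one more tool, called after "Call:" as a command line: name --argument value ..., lists and objects as JSON in quotes. apply_moves: Moves the arm, as the interface text tells. Shifts and turns lie within -1 to 1; 1 stands for 800 mm of shift or 180 degrees of turn. Its arguments: {"type":"object","properties":{"claw":{"type":"array","items":{"type":"number"}},"travel":{"type":"array","items":{"type":"array","items":{"type":"number"}}},"turn":{"type":"array","items":{"type":"array","items":{"type":"number"}}},"newtons":{"type":"number"}},"required":["claw","travel","turn"]}

```bash
mkdir -p pics
cat > h.py <<'E'
import numpy as np, cv2
from station import manip
def snap(n,save=None):
    s=manip.snapshot(n)
    if save: cv2.imwrite('pics/'+save,s['pixels'][:,:,::-1])
    return s
def pts(s):
    K=s['intrinsics'];d=s['depth'];v,u=np.indices(d.shape)
    c=np.stack([(u-K[0,2])/K[0,0]*d,(v-K[1,2])/K[1,1]*d,d],-1)
    return (c-s['t'])@s['R']
E
python3 - <<'E'
from h import *
for n in ('side','top'):
    s=snap(n,n+'0.png'); np.savez(n+'0.npz',**s)
    print(n,s['intrinsics'].tolist(),(-s['R'].T@s['t']).round(3),s['R'].round(2).tolist())
a=cv2.imread('pics/side0.png');b=cv2.imread('pics/top0.png')
print(manip.sense())
E
```

```text
side [[391.11956912825434, 0.0, 255.65293529092173], [0.0, 391.11956912825434, 191.82359467143806], [0.0, 0.0, 1.0]] [ 0.787 -0.14   0.996] [[0.65, 0.76, -0.01], [0.72, -0.62, -0.3], [-0.23, 0.19, -0.95]]
top [[346.56572247970024, 0.0, 250.87457747551332], [0.0, 346.56572247970024, 192.36160828215148], [0.0, 0.0, 1.0]] [0.474 0.021 0.91 ] [[-0.03, -1.0, -0.02], [-0.99, 0.03, -0.14], [0.14, 0.02, -0.99]]
{'t': 0.1, 'q': array([-1.45245633e+00,  5.28382132e-01,  1.43376256e+00,  5.05643431e-06,
        1.18139529e+00, -1.78515443e-01]), 'qd': array([ 0.00111289, -0.00291945, -0.0030459 ,  0.00026316, -0.00097385,
       -0.00144941]), 'tau': array([ 4.57446158e-04, -4.43304276e+01, -1.78587466e+01, -2.79543210e-04,
        3.91387948e-03, -1.29105409e-06]), 'tcp_pos': array([ 0.18276575, -0.59701613,  0.23042968]), 'tool_rot': array([ 9.89004488e-01,  1.47882301e-01,  3.16278773e-05, -9.73153360e-04]), 'force': array([0.37911514, 0.62682004, 0.90908625]), 'ft_torque': array([ 0.02227927, -0.01306125, -0.03737655]), 'gripper_force': 0.0, 'finger_gap': 0.9980393313533898}
```

View pics/side0.png

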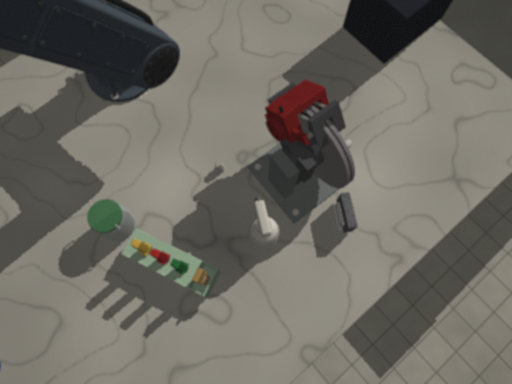

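View pics/top0.png

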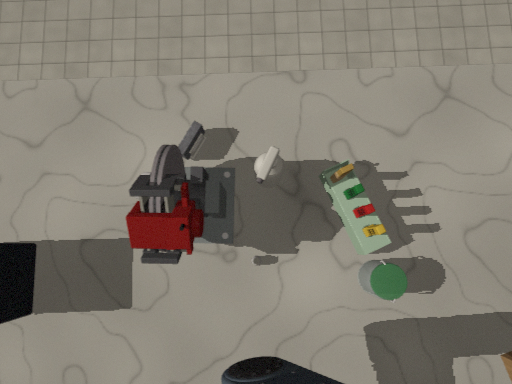

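Run:
```python
from h import *
T=np.load('top0.npz');S=np.load('side0.npz')
def up(a,y0,y1,x0,x1,w=400,h=560): return cv2.resize(a[y0:y1,x0:x1],(w,h),interpolation=cv2.INTER_CUBIC)
A=up(cv2.imread('pics/top0.png'),135,275,110,210); B=up(cv2.imread('pics/side0.png'),70,210,260,360)
cv2.imwrite('pics/crop1.png',np.hstack([A,B]))
for n,s in(('top',T),('side',S)):
    P=pts(s);hsv=cv2.cvtColor(s['pixels'],cv2.COLOR_RGB2HSV);H,Sa,V=[hsv[...,i].astype(int) for i in range(3)];z=P[...,2]
    m={'red_g':((H<6)|(H>174))&(Sa>150)&(z>.1)&(z<.16)&(P[...,1]<-.1),'yel':(H>22)&(H<32)&(Sa>170)&(z>.1),'grn':(H>60)&(H<90)&(Sa>150)&(z>.11),
     'deck':(H>40)&(H<90)&(Sa<130)&(Sa>35)&(z>.05)&(z<.072),'brush':(H>8)&(H<21)&(Sa>100)&(z>.09)&(P[...,1]<-.1),'cal':((H<6)|(H>174))&(Sa>150)&(z>.2),
     }
    for k,q in m.items():
        if q.sum()<3: print(n,k,'none');continue
        p=P[q]; print(n,k,q.sum(),np.median(p,0).round(4),p.min(0).round(3),p.max(0).round(3), np.median(p[p[:,2]>p[:,2].max()-.012],0).round(4))
        if k=='deck':print(cv2.minAreaRect((p[:,:2]*1000).astype(np.float32)))
```

```text
top red_g 121 [ 0.5416 -0.2215  0.1447] [ 0.532 -0.237  0.1  ] [ 0.553 -0.216  0.15 ] [ 0.5433 -0.2257  0.1464]
top yel 97 [ 0.4972 -0.2427  0.1456] [ 0.488 -0.257  0.103] [ 0.507 -0.236  0.149] [ 0.497  -0.2453  0.1462]
top grn 94 [ 0.5862 -0.2026  0.1453] [ 0.348 -0.216  0.111] [0.598 0.601 0.149] [ 0.5883 -0.2052  0.1468]
top deck 1772 [ 0.5291 -0.221   0.0617] [ 0.322 -0.296  0.05 ] [0.67  0.603 0.072] [ 0.5281 -0.2239  0.0621]
((467.81158447265625, 168.83529663085938), (230.70037841796875, 907.2769775390625), 12.785653114318848)
top brush 114 [ 0.6338 -0.1821  0.1337] [ 0.626 -0.201  0.09 ] [ 0.646 -0.169  0.14 ] [ 0.6358 -0.1856  0.1348]
top cal 2986 [0.5103 0.1878 0.254 ] [0.263 0.011 0.205] [0.602 0.265 0.91 ] [0.4743 0.0205 0.9095]
side red_g 98 [ 0.5489 -0.2267  0.1449] [ 0.534 -0.236  0.101] [ 0.554 -0.217  0.153] [ 0.545  -0.2283  0.1473]
side yel none
side grn none
side deck 1589 [ 0.5527 -0.2262  0.0628] [ 0.443 -0.297  0.05 ] [0.673 0.665 0.072] [ 0.5519 -0.2267  0.0629]
((472.51263427734375, 182.35723876953125), (230.97593688964844, 936.93994140625), 11.879683494567871)
side brush 119 [ 0.6403 -0.1858  0.1342] [ 0.534 -0.232  0.092] [ 0.787 -0.14   0.996] [ 0.7874 -0.1403  0.9957]
side cal 1982 [0.5231 0.1747 0.2558] [ 0.468 -0.14   0.212] [0.787 0.262 0.996] [ 0.7874 -0.1403  0.9957]
```

View pics/crop1.png

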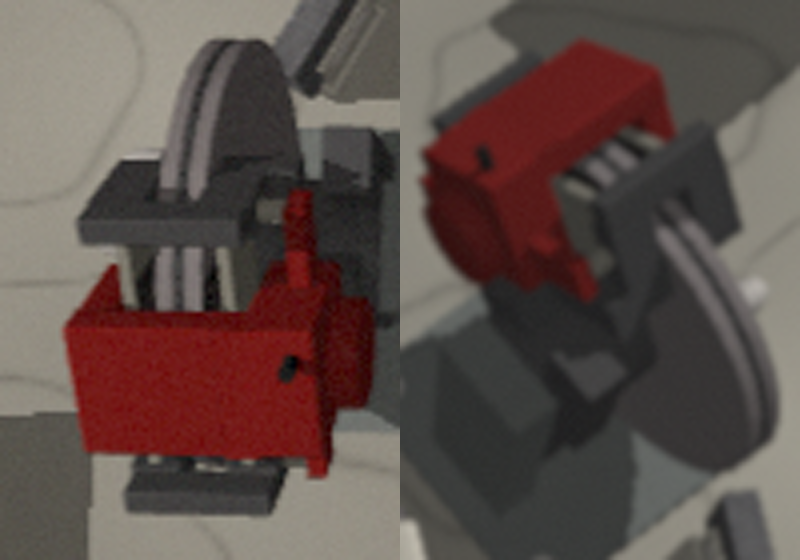

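Run:
```python
from h import *
T=np.load('top0.npz');S=np.load('side0.npz')
for n,s in(('top',T),('side',S)):
    P=pts(s);hsv=cv2.cvtColor(s['pixels'],cv2.COLOR_RGB2HSV);H,Sa,V=[hsv[...,i].astype(int) for i in range(3)];z=P[...,2]
    q=((H<6)|(H>174))&(Sa>150)&(z>.225)&(z<.29)&(P[...,1]>.05)&(P[...,0]>.3); p=P[q]
    print(n,'cal',cv2.minAreaRect((p[:,:2]*1000).astype(np.float32)),p[:,2].max())
    # disc rim: gray points y .1-.25 upper
    q=(H>55)&(H<90)&(Sa<140)&(Sa>35)&(z>.055)&(z<.07)&(P[...,1]<-.1)&(P[...,0]>.4)&(P[...,0]<.7);n_,l,st,c=cv2.connectedComponentsWithStats(q.astype(np.uint8));k=1+st[1:,4].argmax();p=P[l==k]
    print(n,'deck',len(p),cv2.minAreaRect((p[:,:2]*1000).astype(np.float32)))
P=pts(T)
for r in (200,203,206):
    print(r,[tuple(P[r,c].round(3)) for c in range(138,176,2)])
print([tuple(P[r,163].round(3)) for r in (160,170,180)],[tuple(P[r,c].round(3)) for r,c in((165,267),(280,388),(140,192),(260,265))])
```

```text
top cal ((533.8662109375, 196.520751953125), (131.2498779296875, 132.437255859375), 87.2937240600586) 0.2804120616993119
top deck 3 ((587.23681640625, -193.14329528808594), (5.424754619598389, 0.32300975918769836), 25.43558120727539)
side cal ((515.3953247070312, 197.84274291992188), (112.18043518066406, 144.7869110107422), 23.90651512145996) 0.2786142410272678
side deck 62 ((540.1643676757812, -255.0272979736328), (40.887569427490234, 19.374256134033203), 9.75452995300293)
200 [(np.float64(0.596), np.float64(0.336), np.float64(0.0)), (np.float64(0.561), np.float64(0.242), np.float64(0.26)), (np.float64(0.562), np.float64(0.239), np.float64(0.256)), (np.float64(0.563), np.float64(0.239), np.float64(0.245)), (np.float64(0.564), np.float64(0.239), np.float64(0.233)), (np.float64(0.562), np.float64(0.229), np.float64(0.252)), (np.float64(0.561), np.float64(0.224), np.float64(0.254)), (np.float64(0.561), np.float64(0.22), np.float64(0.256)), (np.float64(0.562), np.float64(0.218), np.float64(0.251)), (np.float64(0.561), np.float64(0.213), np.float64(0.255)), (np.float64(0.561), np.float64
[... 2442 characters left out ...]
t64(0.549), np.float64(0.194), np.float64(0.253)), (np.float64(0.55), np.float64(0.192), np.float64(0.246)), (np.float64(0.551), np.float64(0.192), np.float64(0.232)), (np.float64(0.553), np.float64(0.192), np.float64(0.214)), (np.float64(0.558), np.float64(0.198), np.float64(0.171))]
[(np.float64(0.644), np.float64(0.205), np.float64(0.237)), (np.float64(0.622), np.float64(0.204), np.float64(0.241)), (np.float64(0.599), np.float64(0.2), np.float64(0.255))] [(np.float64(0.636), np.float64(-0.004), np.float64(0.197)), (np.float64(0.384), np.float64(-0.269), np.float64(0.105)), (np.float64(0.735), np.float64(0.178), np.float64(0.067)), (np.float64(0.43), np.float64(0.003), np.float64(-0.002))]
```

```bash
cat >> h.py <<'E'
from scipy.spatial.transform import Rotation as Ro
def frame(z,x):
    z=np.array(z,float);z/=np.linalg.norm(z);x=np.array(x,float);x-=z*(x@z);x/=np.linalg.norm(x)
    return np.stack([x,np.cross(z,x),z],1)
def down(deg): return frame([0,0,-1],[np.cos(np.radians(deg)),np.sin(np.radians(deg)),0])
def plan(wps,dmax=.19,amax=33,start=None):
    s=manip.sense(); p,R=start if start else (s['tcp_pos'],Ro.from_quat(s['tool_rot']).as_matrix())
    for q,Q in wps:
        q=np.array(q,float);w=Ro.from_matrix(R.T@Q).as_rotvec()
        n=max(1,int(np.ceil(max(np.linalg.norm(q-p)/dmax,np.degrees(np.linalg.norm(w))/amax)-1e-6)))
        for i in range(n):
            Rc=R@Ro.from_rotvec(w*i/n).as_matrix();d=Rc.T@(q-p)/n
            rows=max(np.linalg.norm(d)/.0417,np.degrees(np.linalg.norm(w/n))/7.16)
            print('travel',(d/.8).round(4).tolist(),'turn',(w/n/np.pi).round(4).tolist(),'rows %.1f'%rows)
        p,R=q,Q
E
python3 - <<'E'
from h import *
plan([([.5,-.26,.37],down(23))])
E
```

```text
travel [0.1675, -0.0957, -0.0579] turn [-0.0002, -0.0, -0.0111] rows 3.9
travel [0.1707, -0.0898, -0.058] turn [-0.0002, -0.0, -0.0111] rows 3.9
travel [0.1737, -0.0838, -0.0581] turn [-0.0002, -0.0, -0.0111] rows 3.9
```

Call:
apply_moves --claw '[1, 1, 1, 1]' --travel '[[0.1675, -0.0957, -0.0579], [0.1675, -0.0957, -0.0579], [0.1675, -0.0957, -0.0579], [0.1675, -0.0957, -0.0579]]' --turn '[[0, 0, -0.011], [0, 0, -0.011], [0, 0, -0.011], [0, 0, -0.011]]'

```text
t: 0.43
tcp_pos: [0.2895, -0.4831, 0.2776]
tool_rot: [0.986, 0.165, 0.0, -0.001]
force: [0.7, 0.8, 0.2]
finger_gap: 0.999
gripper_force: 0.0
```

Call:
apply_moves --claw '[1, 1, 1, 1]' --travel '[[0.1707, -0.0898, -0.058], [0.1707, -0.0898, -0.058], [0.1707, -0.0898, -0.058], [0.1707, -0.0898, -0.058]]' --turn '[[0, 0, -0.011], [0, 0, -0.011], [0, 0, -0.011], [0, 0, -0.011]]'

```text
t: 0.77
tcp_pos: [0.3955, -0.3706, 0.3245]
tool_rot: [0.983, 0.182, 0.0, -0.0]
force: [0.4, -0.8, 0.1]
finger_gap: 0.997
gripper_force: 0.0
```

Call:
apply_moves --claw '[1, 1, 1, 1, 1]' --travel '[[0.1737, -0.0838, -0.0581], [0.1737, -0.0838, -0.0581], [0.1737, -0.0838, -0.0581], [0.1737, -0.0838, -0.0581], [0.1737, -0.0838, -0.0581]]' --turn '[[0, 0, -0.011], [0, 0, -0.011], [0, 0, -0.011], [0, 0, -0.011], [0, 0, -0.011]]'

```text
t: 1.18
tcp_pos: [0.5044, -0.2561, 0.3726]
tool_rot: [0.979, 0.202, 0.003, 0.001]
force: [-0.4, 0.3, 0.5]
finger_gap: 1.001
gripper_force: 0.0
```

Run:
```python
from h import *
s=snap('wrist','w1.png'); np.savez('w1.npz',**s)
x=manip.sense();print(x['t'],x['tcp_pos'],x['q'].round(2),Ro.from_quat(x['tool_rot']).as_matrix().round(3).tolist(),(-s['R'].T@s['t']).round(3),s['R'].round(2).tolist())
c=np.radians(35); Q=frame([np.sin(c),0,-np.cos(c)],[1,0,0])
plan([([.56,-.1,.42],down(15)),([.42,.2,.43],Q)])
```

```text
1.2333 [ 0.50212188 -0.2581592   0.37137555] [-0.67  0.31  1.39  0.    1.43  0.49] [[0.919, 0.395, 0.002], [0.395, -0.919, -0.001], [0.001, 0.002, -1.0]] [ 0.565 -0.229  0.515] [[0.4, -0.92, 0.0], [-0.89, -0.38, 0.26], [-0.24, -0.11, -0.97]]
travel [0.1446, -0.153, -0.0608] turn [0.0005, -0.0005, 0.0459] rows 4.2
travel [-0.036, -0.2038, -0.0063] turn [-0.0127, 0.0967, 0.0404] rows 4.0
travel [-0.0563, -0.1972, -0.0285] turn [-0.0127, 0.0967, 0.0404] rows 4.0
```

View pics/w1.png

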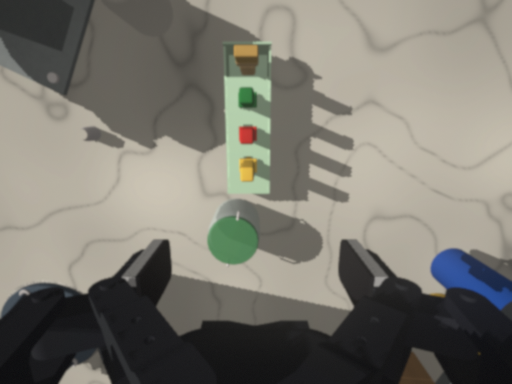

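```bash
cat >> h.py <<'E'
def ray(s,uv,z):
    K=s['intrinsics'];d=np.array([(uv[0]-K[0,2])/K[0,0],(uv[1]-K[1,2])/K[1,1],1])@s['R'];c=-s['R'].T@s['t'];return c+d*(z-c[2])/d[2]
def tops(s):
    P=pts(s);hsv=cv2.cvtColor(s['pixels'],cv2.COLOR_RGB2HSV);H,Sa,V=[hsv[...,i].astype(int) for i in range(3)]
    o={}
    for k,m in (('red',((H<6)|(H>174))),('yellow',(H>20)&(H<32)),('green',(H>58)&(H<90))):
        q=m&(Sa>130)&(abs(P[...,2]-.147)<.006)&(P[...,1]<-.1);p=P[q]
        if len(p)<5: o[k]=None;continue
        r=cv2.minAreaRect((p[:,:2]*1e4).astype(np.float32)); o[k]=(len(p),p.mean(0).round(4),(np.array(r[0])/1e4).round(4),(np.array(r[1])/10).round(1))
    return o
E
python3 - <<'E'
from h import *
s=np.load('w1.npz')
for k,v in tops(s).items(): print(k,v)
P=pts(s);q=(abs(P[...,2]-.062)<.004)&(np.hypot(P[...,0]-.545,P[...,1]+.225)<.16)
n,l,st,c=cv2.connectedComponentsWithStats(q.astype(np.uint8));k=1+st[1:,4].argmax();p=P[l==k]
r=cv2.minAreaRect((p[:,:2]*1e4).astype(np.float32));print(r,p[:,2].mean(),st[k])
E
```

```text
red (190, array([ 0.5428, -0.2274,  0.1464]), array([ 0.5427, -0.2273]), array([17.8, 15.6]))
yellow (183, array([ 0.4976, -0.2473,  0.1461]), array([ 0.4971, -0.2474]), array([18.5, 17.4]))
green (142, array([ 0.5867, -0.2077,  0.1465]), array([ 0.5868, -0.2081]), array([15.4, 13.7]))
((5550.27001953125, -2218.63916015625), (2224.59912109375, 702.096923828125), 23.49660873413086) 0.06162966129702416 [ 223   44   48  149 4209]
```

Call:
apply_moves --claw '[1, 1, 1, 1, 1]' --travel '[[0.1446, -0.153, -0.0608], [0.1446, -0.153, -0.0608], [0.1446, -0.153, -0.0608], [0.1446, -0.153, -0.0608], [0.1446, -0.153, -0.0608]]' --turn '[[0, 0, 0.046], [0, 0, 0.046], [0, 0, 0.046], [0, 0, 0.046], [0, 0, 0.046]]'

```text
t: 1.65
tcp_pos: [0.5599, -0.0993, 0.4203]
tool_rot: [0.992, 0.129, 0.001, -0.001]
force: [0.5, -0.3, 0.5]
finger_gap: 0.999
gripper_force: 0.0
```

Call:
apply_moves --claw '[1, 1, 1, 1, 1]' --travel '[[-0.036, -0.2038, -0.0063], [-0.036, -0.2038, -0.0063], [-0.036, -0.2038, -0.0063], [-0.036, -0.2038, -0.0063], [-0.036, -0.2038, -0.0063]]' --turn '[[-0.0127, 0.0967, 0.0404], [-0.0127, 0.0967, 0.0404], [-0.0127, 0.0967, 0.0404], [-0.0127, 0.0967, 0.0404], [-0.0127, 0.0967, 0.0404]]'

```text
t: 2.07
tcp_pos: [0.4839, 0.0521, 0.4229]
tool_rot: [0.986, 0.065, 0.15, -0.001]
force: [0.9, 0.3, -0.2]
finger_gap: 1.002
gripper_force: 0.0
```

Call:
apply_moves --claw '[1, 1, 1, 1, 1]' --travel '[[-0.0563, -0.1972, -0.0285], [-0.0563, -0.1972, -0.0285], [-0.0563, -0.1972, -0.0285], [-0.0563, -0.1972, -0.0285], [-0.0563, -0.1972, -0.0285]]' --turn '[[-0.0127, 0.0967, 0.0404], [-0.0127, 0.0967, 0.0404], [-0.0127, 0.0967, 0.0404], [-0.0127, 0.0967, 0.0404], [-0.0127, 0.0967, 0.0404]]'

```text
t: 2.48
tcp_pos: [0.4178, 0.1988, 0.4278]
tool_rot: [0.954, -0.002, 0.3, 0.001]
force: [0.0, 0.8, -0.0]
finger_gap: 0.996
gripper_force: 0.0
```

Run:
```python
from h import *
s=snap('wrist'); np.savez('w2.npz',**s)
cv2.imwrite('pics/w2.png',cv2.resize(s['pixels'][:,:,::-1],(800,600),interpolation=cv2.INTER_CUBIC))
x=manip.sense();print(x['t'],x['tcp_pos'],x['q'].round(2),Ro.from_quat(x['tool_rot']).as_matrix().round(3).tolist(),(-s['R'].T@s['t']).round(3))
```

```text
2.5333 [0.4179034  0.20035986 0.42828648] [ 0.33 -0.11  1.87 -0.26  0.81  2.02] [[0.82, -0.003, 0.573], [-0.003, -1.0, -0.001], [0.573, -0.0, -0.82]] [0.39  0.199 0.583]
```

View pics/w2.png

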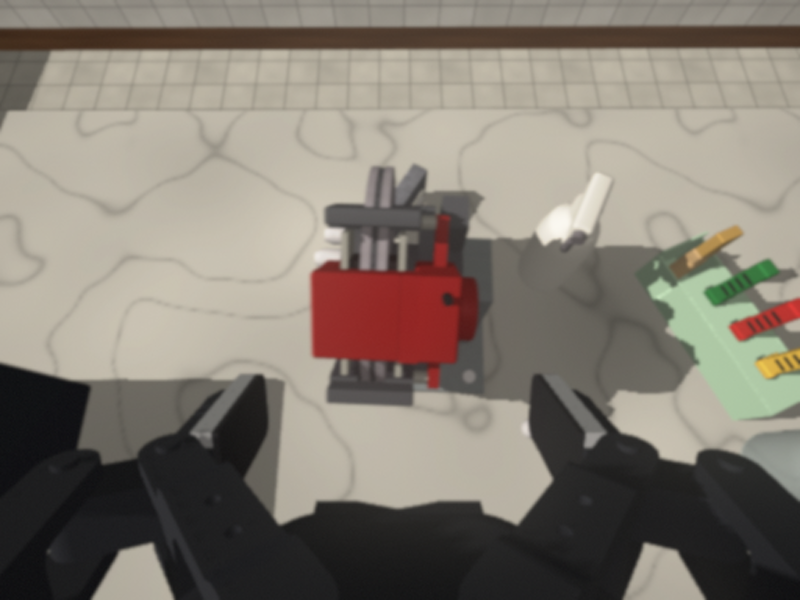

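Call:
apply_moves --claw '[1, 1, 1, 1]' --travel '[[-0.04, -0.044, 0.125], [-0.04, -0.044, 0.125], [-0.04, -0.044, 0.125], [-0.04, -0.044, 0.125]]' --turn '[[0, 0, 0], [0, 0, 0], [0, 0, 0], [0, 0, 0]]'

```text
t: 2.87
tcp_pos: [0.451, 0.2315, 0.3224]
tool_rot: [0.955, -0.002, 0.295, 0.004]
force: [-0.9, -0.4, 0.4]
finger_gap: 1.001
gripper_force: 0.0
```

Run:
```python
from h import *
s=snap('wrist'); np.savez('w3.npz',**s)
cv2.imwrite('pics/w3.png',cv2.resize(s['pixels'][60:285,130:430,::-1],(800,600),interpolation=cv2.INTER_CUBIC))
x=manip.sense();print(x['t'],x['tcp_pos'],x['q'].round(2),Ro.from_quat(x['tool_rot']).as_matrix().round(3).tolist(),(-s['R'].T@s['t']).round(3))
```

```text
2.9167 [0.45168981 0.23153465 0.32526179] [ 0.38  0.11  1.97 -0.44  0.54  2.28] [[0.823, -0.007, 0.567], [-0.003, -1.0, -0.008], [0.568, 0.004, -0.823]] [0.425 0.233 0.478]
```

View pics/w3.png

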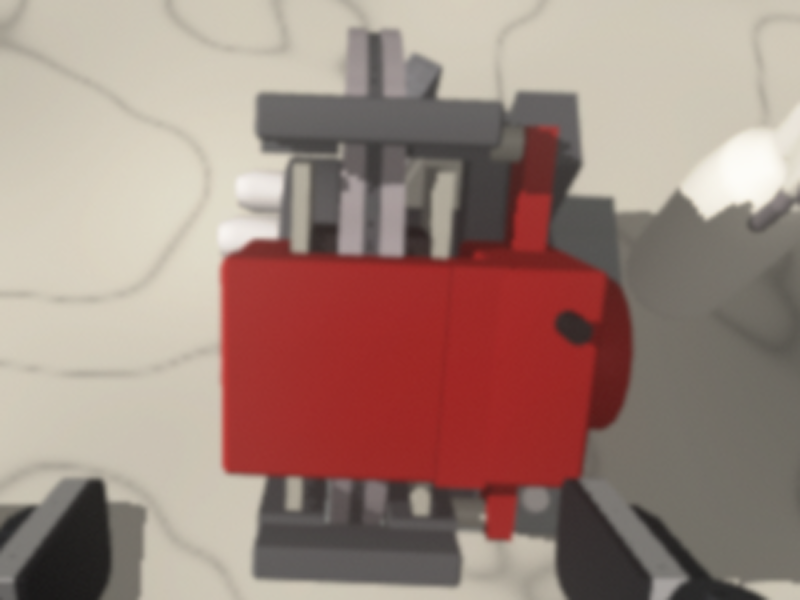

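Run:
```python
from h import *
s=np.load('w3.npz');P=pts(s);g=cv2.cvtColor(s['pixels'],cv2.COLOR_RGB2GRAY).astype(int)
for r in (124,132,138,144,150):
    print(r,list(zip(range(234,286),g[r,234:286])))
for r in (126,138,150):
    print(r,[(c,*(P[r,c]*1000).round(0).astype(int)) for c in range(236,284,2)])
```

```text
124 [(234, np.int64(201)), (235, np.int64(193)), (236, np.int64(172)), (237, np.int64(135)), (238, np.int64(112)), (239, np.int64(128)), (240, np.int64(157)), (241, np.int64(170)), (242, np.int64(173)), (243, np.int64(173)), (244, np.int64(171)), (245, np.int64(155)), (246, np.int64(119)), (247, np.int64(92)), (248, np.int64(86)), (249, np.int64(86)), (250, np.int64(86)), (251, np.int64(86)), (252, np.int64(86)), (253, np.int64(85)), (254, np.int64(84)), (255, np.int64(83)), (256, np.int64(82)), (257, np.int64(97)), (258, np.int64(124)), (259, np.int64(132)), (260, np.int64(116)), (261, np.int64(104)), (262, np.int64(103)), (263, np.int64(102)), (264, np.int64(99)), (265, np.int64(95)), (266, np.int64(86)), (267, np.int64(72)), (268, np.int64(63)), (269, np.int64(61)), (270, np.int64(62)), (271, np.int64(62)), (272, np.int64(69)), (273, np.int64(83)), (274, np.int64(93)), (275, np.int64(96)), (276, np.int64(96)), (277, np.int64(97)), (278, np.int64(97)), (279, np.int64(97)), (280, np.int64(96)), (281, np.int64(101)), (282, np.int64(111)), (283, np.int64(122)), (284, np.int64(129)), (
[... 7598 characters left out ...]
64(229), np.int64(247)), (258, np.int64(546), np.int64(228), np.int64(251)), (260, np.int64(547), np.int64(226), np.int64(250)), (262, np.int64(547), np.int64(224), np.int64(250)), (264, np.int64(547), np.int64(222), np.int64(250)), (266, np.int64(547), np.int64(220), np.int64(249)), (268, np.int64(547), np.int64(218), np.int64(249)), (270, np.int64(547), np.int64(217), np.int64(249)), (272, np.int64(547), np.int64(215), np.int64(250)), (274, np.int64(546), np.int64(213), np.int64(252)), (276, np.int64(547), np.int64(211), np.int64(249)), (278, np.int64(546), np.int64(210), np.int64(251)), (280, np.int64(547), np.int64(208), np.int64(250)), (282, np.int64(547), np.int64(206), np.int64(249))]
```

Run:
```python
from h import *
s=np.load('w3.npz');P=pts(s);hsv=cv2.cvtColor(s['pixels'],cv2.COLOR_RGB2HSV)
g=cv2.GaussianBlur(cv2.cvtColor(s['pixels'],cv2.COLOR_RGB2GRAY),(1,5),0).astype(float)
def sub(r,a,b):
    d=np.diff(g[r,a:b+1]);
    w=np.abs(d)**2; return a+.5+(w*np.arange(len(d))).sum()/w.sum()
K=s['intrinsics'];c=-s['R'].T@s['t']
def hit(u,v,p0,n):
    d=np.array([(u-K[0,2])/K[0,0],(v-K[1,2])/K[1,1],1])@s['R'];return c+d*((p0-c)@n)/(d@n)
yaw=-2.5
for it in range(2):
    y=np.radians(yaw);ex=np.array([np.cos(y),np.sin(y),0]);t=np.radians(35)
    gz=np.array([0,0,1])*np.cos(t)-ex*np.sin(t);p0=np.array([.555,.240,.2565])
    rows=range(130,151,2)
    A=np.array([hit(sub(r,243,248),r,p0,gz) for r in rows]);B=np.array([hit(sub(r,255,259),r,p0,gz) for r in rows])
    C=np.array([hit(sub(r,264,268),r,p0,gz) for r in rows]);
    D=np.array([hit(sub(r,279,284),r,p0,gz) for r in rows if r>134])
    O=np.array([hit(sub(r,238,240),r,p0,gz) for r in rows if r>134])
    ey=np.array([-np.sin(y),np.cos(y),0]);gx=np.cross(ey,gz)
    for k,L in zip('plate disc1 groove disc2 plateouter'.split(),(A,B,C,D,O)):
        f=np.polyfit(L@gx,L@ey,1);print(k,'slope deg',np.degrees(np.arctan(f[0])).round(2),'y',(np.mean(L@ey)*1000).round(2))
print('ref',p0@gx,p0@ey,p0@gz, 'gx',gx)
def G(p): return np.round([p@gx*1000,p@ey*1000,p@gz*1000],1)
for r in (136,140,144):print('plate',G(P[r,242]),'rim',G(P[r,261]))
for r in range(96,120,2): print('br',r,G(P[r,236]),G(P[r,300]),s['pixels'][r,236])
for r in range(146,166,2): print('cal',r,G(P[r,252]),s['pixels'][r,252])
```

```text
plate slope deg 0.77 y 262.86
disc1 slope deg -2.21 y 252.52
groove slope deg 0.78 y 244.43
disc2 slope deg 1.88 y 230.54
plateouter slope deg 0.47 y 268.65
plate slope deg 0.77 y 262.86
disc1 slope deg -2.21 y 252.52
groove slope deg 0.78 y 244.43
disc2 slope deg 1.88 y 230.54
plateouter slope deg 0.47 y 268.65
ref 0.5927436155885093 0.2639803331674074 -0.10191486584343915 gx [ 0.81837239 -0.03573091  0.57357644]
plate [ 595.   265.9 -100.3] rim [ 595.1  249.  -107.7]
plate [ 591.3  266.  -102.4] rim [ 591.7  248.9 -105.2]
plate [ 587.8  265.9 -102.3] rim [ 588.2  248.8 -104.5]
br 96 [627.6 270.6 -86.3] [ 653.1  169.5 -456.6] [113 110 108]
br 98 [626.  270.5 -85.2] [627.7 219.  -86.1] [106 105 104]
br 100 [624.5 270.6 -85.9] [626.2 218.9 -86.3] [106 103 103]
br 102 [623.  270.6 -87. ] [624.6 218.9 -85.1] [105 102 101]
br 104 [621.4 270.5 -85.4] [623.1 218.8 -85. ] [104 101 100]
br 106 [619.9 270.6 -86.7] [621.6 218.6 -85.6] [102 100  99]
br 108 [618.3 270.5 -86.3] [620.  218.5 -85.3] [101  98  97]
br 110 [616.7 270.4 -84.8] [618.5 218.5 -84.8] [94 91 91]
br 112 [615.2 270.4 -86.1] [616.9 218.2 -85.8] [76 74 72]
br 114 [ 613.6  271.7 -102.5] [615.4 218.2 -85.2] [84 81 80]
br 116 [ 611.9  271.8 -103.7] [ 613.8  215.5 -103.7] [121 117 114]
br 118 [ 605.7  297.4 -424.8] [ 612.1  215.3 -104.2] [199 192 178]
cal 146 [ 584.7  257.2 -117.4] [49 41 39]
cal 148 [ 584.2  256.8 -104.9] [57 49 47]
cal 150 [ 582.4  256.8 -105.1] [60 51 49]
cal 152 [ 580.5  256.7 -105.6] [61 52 50]
cal 154 [ 578.7  256.7 -105.4] [77 47 44]
cal 156 [580.7 256.  -78.5] [117  43  40]
cal 158 [580.1 255.8 -71.7] [148  46  44]
cal 160 [578.7 255.8 -70.2] [162  50  47]
cal 162 [577.2 255.7 -69.7] [163  50  47]
cal 164 [575.7 255.6 -68.9] [162  49  46]
```

```bash
cat >> h.py <<'E'
_y=np.radians(-2.3);_t=np.radians(35)
EX=np.array([np.cos(_y),np.sin(_y),0]);EY=np.array([-np.sin(_y),np.cos(_y),0]);EZ=np.array([0,0,1])*np.cos(_t)-EX*np.sin(_t);GX=np.cross(EY,EZ)
RG=frame(-EZ,GX)
# gap mouth mid-width, from w3 (measured with yaw -2.5)
def _b(yaw):
    y=np.radians(yaw);ex=np.array([np.cos(y),np.sin(y),0]);ey=np.array([-np.sin(y),np.cos(y),0]);ez=np.array([0,0,1])*np.cos(_t)-ex*np.sin(_t);return np.cross(ey,ez),ey,ez
_q=_b(-2.5);GM=.5972*_q[0]+.2577*_q[1]-.102*_q[2]
CY=23.5;CX=np.array([np.cos(np.radians(CY)),np.sin(np.radians(CY)),0]);CO=np.array([.5550,-.2219,0])
def slot(i): return CO+CX*(-.065,-.015,.035)[i]
RC=down(CY)
L=.081
def gpos(z,x=0,y=0): return GM+EZ*(z+L)+GX*x+EY*y   # TCP for tip at gap z
def ingap():
    s=manip.sense();R=Ro.from_quat(s['tool_rot']).as_matrix();tip=s['tcp_pos']+R[:,2]*L-GM
    print('t',s['t'],'tip gap xyz mm',(np.array([tip@GX,tip@EY,tip@EZ])*1000).round(1),'F gap',np.array([s['force']@GX,s['force']@EY,s['force']@EZ]).round(1),'open',round(s['finger_gap'],3),'ang',np.degrees(Ro.from_matrix(RG.T@R).as_rotvec()).round(1))
E
python3 - <<'E'
from h import *
print(GM,[slot(i) for i in range(3)])
p=slot(2)
plan([([.42,.13,.43],RG),([.56,-.08,.42],down(15)),(p+[0,0,.25],RC),(p+[0,0,.103],RC)])
E
```

```text
[0.55842182 0.23356428 0.25898634] [array([ 0.4953911 , -0.24781869,  0.        ]), array([ 0.5412441 , -0.22788124,  0.        ]), array([ 0.5870971 , -0.20794378,  0.        ])]
travel [0.0421, 0.1278, -0.1293] turn [-0.0049, 0.0023, 0.0095] rows 3.6
travel [0.0723, 0.1276, 0.0583] turn [0.0147, -0.0965, -0.0465] rows 3.0
travel [0.0662, 0.1399, 0.0309] turn [0.0147, -0.0965, -0.0465] rows 3.0
travel [-0.0043, 0.0816, 0.1062] turn [0.0, 0.0, -0.0236] rows 2.6
travel [-0.0104, 0.0811, 0.1062] turn [0.0, 0.0, -0.0236] rows 2.6
travel [0.0, 0.0, 0.1838] turn [0.0, 0.0, 0.0] rows 3.5
```

Call:
apply_moves --claw '[1, 1, 1, 1]' --travel '[[0.0421, 0.1278, -0.1293], [0.0421, 0.1278, -0.1293], [0.0421, 0.1278, -0.1293], [0.0421, 0.1278, -0.1293]]' --turn '[[-0.005, 0.002, 0.0095], [-0.005, 0.002, 0.0095], [-0.005, 0.002, 0.0095], [-0.005, 0.002, 0.0095]]'

```text
t: 3.25
tcp_pos: [0.4199, 0.1289, 0.4383]
tool_rot: [0.951, -0.019, 0.308, 0.004]
force: [1.1, -0.3, 0.2]
finger_gap: 1.002
gripper_force: 0.0
```

Call:
apply_moves --claw '[1, 1, 1, 1]' --travel '[[0.0723, 0.1276, 0.0583], [0.0723, 0.1276, 0.0583], [0.0723, 0.1276, 0.0583], [0.0723, 0.1276, 0.0583]]' --turn '[[0.0147, -0.0965, -0.0465], [0.0147, -0.0965, -0.0465], [0.0147, -0.0965, -0.0465], [0.0147, -0.0965, -0.0465]]'

```text
t: 3.58
tcp_pos: [0.4951, 0.0199, 0.4326]
tool_rot: [0.986, 0.056, 0.159, 0.003]
force: [1.5, -0.4, -0.5]
finger_gap: 1.0
gripper_force: 0.0
```

Call:
apply_moves --claw '[1, 1, 1, 1]' --travel '[[0.0662, 0.1399, 0.0309], [0.0662, 0.1399, 0.0309], [0.0662, 0.1399, 0.0309], [0.0662, 0.1399, 0.0309]]' --turn '[[0.0147, -0.0965, -0.0465], [0.0147, -0.0965, -0.0465], [0.0147, -0.0965, -0.0465], [0.0147, -0.0965, -0.0465]]'

```text
t: 3.92
tcp_pos: [0.5664, -0.0875, 0.4197]
tool_rot: [0.992, 0.129, 0.002, -0.001]
force: [-0.2, -0.6, -0.8]
finger_gap: 1.0
gripper_force: 0.0
```

Call:
apply_moves --claw '[1, 1, 1]' --travel '[[-0.0043, 0.0816, 0.1062], [-0.0043, 0.0816, 0.1062], [-0.0043, 0.0816, 0.1062]]' --turn '[[0, 0, -0.0236], [0, 0, -0.0236], [0, 0, -0.0236]]'

```text
t: 4.17
tcp_pos: [0.5732, -0.1456, 0.3362]
tool_rot: [0.986, 0.167, 0.003, -0.002]
force: [-0.5, -0.3, -0.6]
finger_gap: 1.001
gripper_force: 0.0
```

Call:
apply_moves --claw '[1, 1, 1, 1]' --travel '[[-0.0104, 0.0811, 0.1062], [-0.0104, 0.0811, 0.1062], [-0.0104, 0.0811, 0.1062], [-0.0104, 0.0811, 0.1062]]' --turn '[[0, 0, -0.0236], [0, 0, -0.0236], [0, 0, -0.0236], [0, 0, -0.0236]]'

```text
t: 4.5
tcp_pos: [0.5859, -0.2093, 0.2493]
tool_rot: [0.979, 0.202, 0.002, -0.003]
force: [-0.6, 0.5, -1.2]
finger_gap: 0.998
gripper_force: 0.0
```

Run:
```python
from h import *
s=snap('wrist');print(tops(s)); x=manip.sense();print(x['t'],x['tcp_pos'],x['q'].round(2))
plan([(slot(2)+[0,0,.103],RC)])
```

```text
{'red': (320, array([ 0.5442, -0.2265,  0.1461]), array([ 0.5434, -0.2268]), array([18.2, 15.3])), 'yellow': (313, array([ 0.4982, -0.2464,  0.146 ]), array([ 0.4969, -0.2468]), array([19.1, 16.1])), 'green': (291, array([ 0.5895, -0.2063,  0.1464]), array([ 0.589 , -0.2062]), array([16.8, 14.5]))}
4.55 [ 0.58674741 -0.20790287  0.25180043] [-0.52  0.5   1.42  0.01  1.22  0.64]
travel [-0.0009, 0.001, 0.186] turn [-0.0013, -0.0021, -0.0009] rows 3.6
```

Call:
apply_moves --claw '[1, 1, 1, 1, 1]' --travel '[[0.001, 0.0, 0.1], [0.001, 0.0, 0.186], [0.001, 0.0, 0.186], [0.001, 0.0, 0.186], [0.001, 0.0, 0.186]]' --turn '[[-0.0013, -0.002, 0], [-0.0013, -0.002, 0], [-0.0013, -0.002, 0], [-0.0013, -0.002, 0], [-0.0013, -0.002, 0]]'

```text
t: 4.97
tcp_pos: [0.5874, -0.203, 0.1013]
tool_rot: [0.979, 0.204, -0.001, -0.002]
force: [-0.8, 0.9, -0.2]
finger_gap: 0.997
gripper_force: 0.0
```

Call:
apply_moves --claw '[-1, -1, -1, -1, -1]' --travel '[[0, 0, 0], [0, 0, 0], [0, 0, 0], [0, 0, 0], [0, 0, 0]]' --turn '[[0, 0, 0], [0, 0, 0], [0, 0, 0], [0, 0, 0], [0, 0, 0]]' --newtons 60

```text
t: 5.38
tcp_pos: [0.5909, -0.2054, 0.106]
tool_rot: [0.979, 0.204, 0.002, 0.002]
force: [-0.3, -0.4, -0.2]
finger_gap: 0.3
gripper_force: 0.0
```

Run:
```python
from h import *
x=manip.sense();print(x)
plan([(slot(2)+[0,0,.24],RC),([.56,-.08,.44],down(15)),(gpos(.10),RG),(gpos(.04),RG)])
```

```text
{'t': 5.3833, 'q': array([-5.12770476e-01,  6.82383412e-01,  1.53827771e+00, -3.24856862e-04,
        9.14257985e-01,  6.47576171e-01]), 'qd': array([ 0.00076223,  0.0141545 ,  0.01033037,  0.00040826, -0.00360546,
        0.00143015]), 'tau': array([ 5.67311610e-03, -4.67542434e+01, -1.36821011e+01,  6.63230367e-04,
       -2.58122018e-02, -7.43732980e-04]), 'tcp_pos': array([ 0.5908606 , -0.20536024,  0.10598501]), 'tool_rot': array([0.97898961, 0.20388279, 0.00242815, 0.00229233]), 'force': array([-0.28901572, -0.44439203, -0.15600828]), 'ft_torque': array([-0.00287447,  0.05114298,  0.00921297]), 'gripper_force': 0.0, 'finger_gap': 0.3002729902022632}
travel [-0.005, 0.002, -0.1675] turn [0.0017, -0.0012, 0.0002] rows 3.2
travel [0.0164, -0.0801, -0.125] turn [0.0, 0.0, 0.0236] rows 2.9
travel [0.0104, -0.0811, -0.125] turn [0.0, 0.0, 0.0236] rows 2.9
travel [-0.0122, -0.2089, 0.0205] turn [-0.0147, 0.0965, 0.0465] rows 4.0
travel [-0.0462, -0.2051, 0.0019] turn [-0.0147, 0.0965, 0.0465] rows 4.0
travel [0.0, -0.0, 0.075] turn [0.0, 0.0, 0.0] rows 1.4
```

Call:
apply_moves --claw '[-1, -1, -1, -1]' --travel '[[0, 0, 0], [0, 0, 0], [0, 0, 0], [0, 0, 0]]' --turn '[[0, 0, 0], [0, 0, 0], [0, 0, 0], [0, 0, 0]]'

```text
t: 5.72
tcp_pos: [0.5905, -0.2053, 0.1052]
tool_rot: [0.979, 0.204, 0.002, 0.002]
force: [-0.0, 0.8, 6.7]
finger_gap: 0.203
gripper_force: 62.2
```

Run:
```python
from h import *
for i in range(4):
    x=manip.sense();print(x['t'],x['tcp_pos'].round(4),x['q'].round(4),x['tool_rot'].round(4),x['finger_gap'],x['gripper_force'],x['force'].round(1))
    manip.snapshot('wrist')
```

```text
5.7167 [ 0.5905 -0.2053  0.1052] [-5.1290e-01  6.8360e-01  1.5384e+00 -3.0000e-04  9.1460e-01  6.4770e-01] [0.979  0.2038 0.0018 0.0017] 0.203094203783562 62.19257712364197 [-0.   0.8  6.7]
5.7667 [ 0.5905 -0.2052  0.1052] [-5.1290e-01  6.8360e-01  1.5384e+00 -3.0000e-04  9.1460e-01  6.4760e-01] [0.979  0.2038 0.0018 0.0017] 0.20045863850636392 62.19626069068909 [ 0.2 -0.2  6.5]
5.8167 [ 0.5905 -0.2052  0.1052] [-5.1290e-01  6.8370e-01  1.5384e+00 -3.0000e-04  9.1470e-01  6.4760e-01] [0.979  0.2038 0.0018 0.0017] 0.20446239375222433 62.1963894367218 [-0.3  1.1  7.4]
5.8667 [ 0.5905 -0.2053  0.1052] [-5.1290e-01  6.8360e-01  1.5384e+00 -3.0000e-04  9.1470e-01  6.4760e-01] [0.979  0.2038 0.0018 0.0017] 0.20303260289707556 62.19640374183655 [-0.4  0.7  6.4]
```

```bash
sed -i 's/^L=.*/L=.083/' h.py
python3 - <<'E'
from h import *
plan([([.589,-.206,.24],RC),([.56,-.08,.44],down(15)),(gpos(.10,.003),RG)])
E
```

```text
travel [-0.0016, 0.0008, -0.1685] turn [0.0013, -0.0009, 0.0001] rows 3.2
travel [0.0148, -0.0794, -0.125] turn [0.0, 0.0, 0.0236] rows 2.9
travel [0.0089, -0.0803, -0.125] turn [0.0, 0.0, 0.0236] rows 2.9
travel [-0.0114, -0.2086, 0.0184] turn [-0.0147, 0.0965, 0.0465] rows 4.0
travel [-0.0448, -0.2049, 0.0001] turn [-0.0147, 0.0965, 0.0465] rows 4.0
```

Call:
apply_moves --claw '[-1, -1, -1, -1]' --travel '[[0, 0, -0.02], [-0.0016, 0.0008, -0.1685], [-0.0016, 0.0008, -0.1685], [-0.0016, 0.0008, -0.1685]]' --turn '[[0, 0, 0], [0.0013, -0.0009, 0], [0.0013, -0.0009, 0], [0.0013, -0.0009, 0]]'

```text
t: 6.25
tcp_pos: [0.5886, -0.2059, 0.2404]
tool_rot: [0.979, 0.204, -0.001, -0.001]
force: [0.7, 0.3, -0.6]
finger_gap: 0.203
gripper_force: 64.2
```

Call:
apply_moves --claw '[-1, -1, -1, -1]' --travel '[[0.0148, -0.0794, -0.125], [0.0148, -0.0794, -0.125], [0.0148, -0.0794, -0.125], [0.0148, -0.0794, -0.125]]' --turn '[[0, 0, 0.0236], [0, 0, 0.0236], [0, 0, 0.0236], [0, 0, 0.0236]]'

```text
t: 6.58
tcp_pos: [0.5762, -0.1405, 0.3462]
tool_rot: [0.986, 0.169, 0.005, 0.002]
force: [0.0, -0.5, 0.4]
finger_gap: 0.2
gripper_force: 64.3
```

Call:
apply_moves --claw '[-1, -1, -1]' --travel '[[0.0089, -0.0803, -0.125], [0.0089, -0.0803, -0.125], [0.0089, -0.0803, -0.125]]' --turn '[[0, 0, 0.0236], [0, 0, 0.0236], [0, 0, 0.0236]]'

```text
t: 6.83
tcp_pos: [0.5593, -0.0791, 0.4395]
tool_rot: [0.991, 0.131, -0.001, -0.001]
force: [1.7, -0.7, -0.9]
finger_gap: 0.201
gripper_force: 64.1
```

Call:
apply_moves --claw '[-1, -1, -1, -1, -1]' --travel '[[-0.0114, -0.2086, 0.0184], [-0.0114, -0.2086, 0.0184], [-0.0114, -0.2086, 0.0184], [-0.0114, -0.2086, 0.0184], [-0.0114, -0.2086, 0.0184]]' --turn '[[-0.0147, 0.0965, 0.0465], [-0.0147, 0.0965, 0.0465], [-0.0147, 0.0965, 0.0465], [-0.0147, 0.0965, 0.0465], [-0.0147, 0.0965, 0.0465]]'

```text
t: 7.25
tcp_pos: [0.502, 0.085, 0.4223]
tool_rot: [0.987, 0.06, 0.149, -0.0]
force: [1.0, 0.3, 0.3]
finger_gap: 0.203
gripper_force: 64.2
```

Call:
apply_moves --claw '[-1, -1, -1, -1, -1]' --travel '[[-0.0448, -0.2049, 0.0001], [-0.0448, -0.2049, 0.0001], [-0.0448, -0.2049, 0.0001], [-0.0448, -0.2049, 0.0001], [-0.0448, -0.2049, 0.0001]]' --turn '[[-0.0147, 0.0965, 0.0465], [-0.0147, 0.0965, 0.0465], [-0.0147, 0.0965, 0.0465], [-0.0147, 0.0965, 0.0465], [-0.0147, 0.0965, 0.0465]]'

```text
t: 7.67
tcp_pos: [0.4531, 0.2382, 0.4079]
tool_rot: [0.954, -0.019, 0.299, 0.006]
force: [0.9, -1.6, -1.1]
finger_gap: 0.204
gripper_force: 64.1
```

Call:
apply_moves --claw '[-1, -1]' --travel '[[0, 0, 0], [0, 0, 0]]' --turn '[[0, 0, 0], [0, 0, 0]]'

```text
t: 7.83
tcp_pos: [0.4549, 0.2391, 0.4088]
tool_rot: [0.954, -0.017, 0.299, 0.006]
force: [-0.3, -0.3, 0.1]
finger_gap: 0.205
gripper_force: 64.2
```

Run:
```python
from h import *
ingap();plan([(gpos(.035,.003),RG)])
```

```text
t 7.8333 tip gap xyz mm [ 0.7  1.6 99.2] F gap [-0.2 -0.3  0.3] open 0.205 ang [ 0.1 -0.2 -0.3]
travel [0.0028, 0.0019, 0.0803] turn [-0.0007, 0.0012, 0.0015] rows 1.5
```

Call:
apply_moves --claw '[-1, -1, -1, -1]' --travel '[[0.003, 0.002, 0.08], [0.003, 0.002, 0.08], [0.003, 0.002, 0.08], [0.003, 0.002, 0.08]]' --turn '[[-0.0007, 0.0012, 0.0015], [-0.0007, 0.0012, 0.0015], [-0.0007, 0.0012, 0.0015], [-0.0007, 0.0012, 0.0015]]'

```text
t: 8.17
tcp_pos: [0.495, 0.2326, 0.3572]
tool_rot: [0.954, -0.023, 0.3, 0.007]
force: [-0.2, -0.2, -0.8]
finger_gap: 0.203
gripper_force: 64.0
```

Run:
```python
from h import *
s=snap('wrist'); np.savez('w4.npz',**s);ingap()
cv2.imwrite('pics/w4.png',cv2.resize(s['pixels'][100:280,130:370,::-1],(800,600),interpolation=cv2.INTER_CUBIC))
plan([(gpos(.008,.003),RG)])
```

```text
t 8.2167 tip gap xyz mm [ 5.3 -3.3 34.9] F gap [-0.3 -0.4 -0.6] open 0.202 ang [-0.2  0.1  0.4]
travel [-0.0029, -0.0038, 0.0336] turn [0.0011, -0.0004, -0.002] rows 0.7
```

View pics/w4.png

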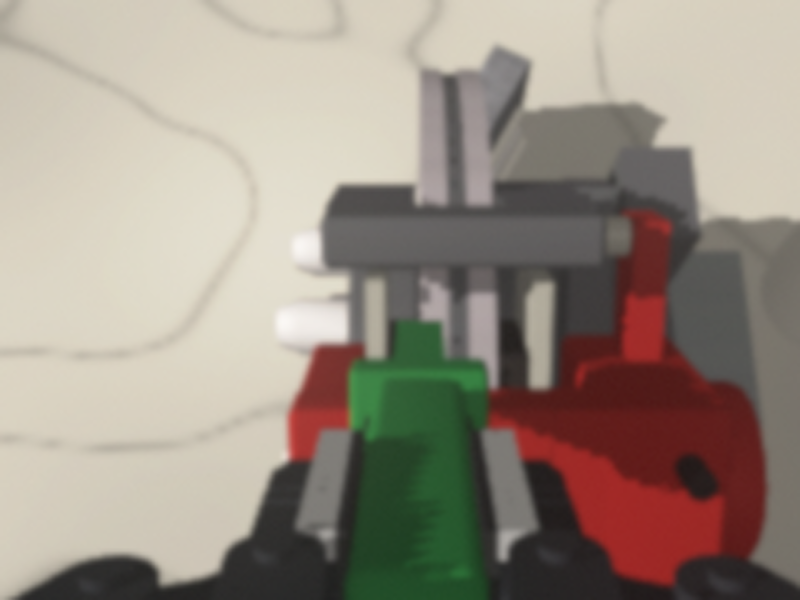

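Call:
apply_moves --claw '[-1, -1, -1]' --travel '[[0, 0, 0], [0, 0, 0], [0, 0, 0]]' --turn '[[0, 0, 0], [0, 0, 0], [0, 0, 0]]'

```text
t: 8.47
tcp_pos: [0.4943, 0.2345, 0.3601]
tool_rot: [0.953, -0.022, 0.303, 0.006]
force: [0.0, 0.6, -1.5]
finger_gap: 0.202
gripper_force: 64.0
```

Run:
```python
from h import *
ingap();manip.snapshot('wrist');ingap()
plan([(gpos(.008,.003,.0005),RG)])
```

```text
t 8.4667 tip gap xyz mm [ 5.8 -1.7 36.6] F gap [-0.8  0.6 -1.2] open 0.202 ang [-0.   0.2  0.3]
t 8.5167 tip gap xyz mm [ 5.6 -1.6 36.5] F gap [ 0.5  0.7 -1.7] open 0.201 ang [-0.   0.2  0.3]
travel [-0.003, -0.0025, 0.0357] turn [0.0002, -0.0012, -0.0016] rows 0.7
```

Call:
apply_moves --claw '[-1, -1, -1, -1, -1]' --travel '[[-0.003, -0.0025, 0.01], [-0.003, -0.0025, 0.027], [-0.003, -0.0025, 0.027], [-0.003, -0.0025, 0.027], [-0.003, -0.0025, 0.027]]' --turn '[[0, -0.001, -0.0015], [0, -0.001, -0.0015], [0, -0.001, -0.0015], [0, -0.001, -0.0015], [0, -0.001, -0.0015]]'

```text
t: 8.93
tcp_pos: [0.5046, 0.2363, 0.3397]
tool_rot: [0.954, -0.019, 0.3, 0.007]
force: [1.3, -0.1, -0.3]
finger_gap: 0.207
gripper_force: 64.0
```

Run:
```python
from h import *
ingap()
s=snap('wrist'); np.savez('w5.npz',**s)
P=pts(s);hsv=cv2.cvtColor(s['pixels'],cv2.COLOR_RGB2HSV)
G=(P-GM)@np.stack([GX,EY,EZ],1)*1000
gm=(hsv[...,0]>50)&(hsv[...,0]<95)&(hsv[...,1]>130)
for r in range(165,240,6):
    c=np.where(gm[r,200:320])[0]+200
    if len(c): m=(c[0]+c[-1])//2; print(r,c[0],c[-1],G[r,c[0]+1].round(1),G[r,m].round(1),G[r,c[-1]-1].round(1))
cv2.imwrite('pics/w5.png',cv2.resize(s['pixels'][100:280,130:370,::-1],(800,600),interpolation=cv2.INTER_CUBIC))
ingap();plan([(gpos(.0,.003),RG)])
```

```text
t 8.9333 tip gap xyz mm [ 2.   0.5 14. ] F gap [ 0.9 -0.  -1. ] open 0.207 ang [-0.1 -0.1 -0. ]
213 237 274 [ 7.9 11.8 63.9] [ 8.5  0.5 65.6] [  7.8 -11.4  63.6]
219 236 272 [ 3.9 12.5 64.5] [ 8.7  1.2 77.3] [  4.  -10.1  64.5]
225 237 265 [-0.4 11.9 64.4] [ 8.2  2.9 86. ] [ 8.5 -4.6 86.9]
231 260 267 [ 8.8 -2.7 96.5] [ 8.7 -3.8 96.2] [ 8.4 -5.5 95.5]
237 254 268 [  8.6   0.6 104.1] [  8.6  -2.5 104.2] [  7.7  -5.7 102.2]
t 8.9833 tip gap xyz mm [ 2.3  0.5 14.2] F gap [-0.2 -0.6 -0.1] open 0.207 ang [-0.1 -0.  -0. ]
travel [0.0008, 0.0007, 0.0178] turn [0.0003, 0.0003, 0.0001] rows 0.3
```

View pics/w5.png

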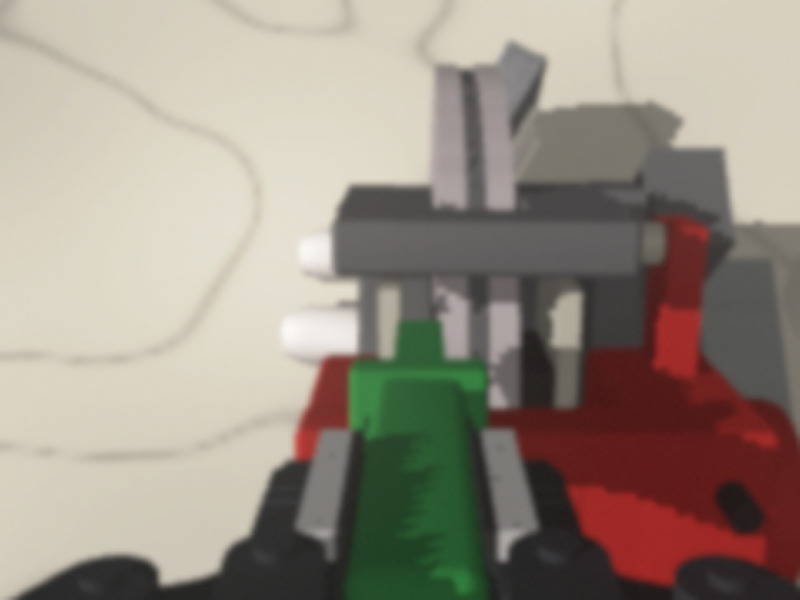

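Call:
apply_moves --claw '[-1, -1, -1, -1]' --travel '[[0.001, 0.0004, 0.007], [0.001, 0.0004, 0.014], [0.001, 0.0004, 0.017], [0.001, 0.0004, 0.017]]' --turn '[[0, 0, 0], [0, 0, 0], [0, 0, 0], [0, 0, 0]]'

```text
t: 9.32
tcp_pos: [0.5132, 0.2353, 0.3282]
tool_rot: [0.954, -0.019, 0.299, 0.007]
force: [-0.2, -0.5, -1.1]
finger_gap: 0.206
gripper_force: 64.0
```

Run:
```python
from h import *
ingap()
```

```text
t 9.3167 tip gap xyz mm [ 2.4 -0.3 -0.4] F gap [-0.8 -0.5 -0.8] open 0.206 ang [-0.1 -0.1 -0. ]
```

Call:
apply_moves --claw '[-1, -1, -1, -1]' --travel '[[0, 0, 0.0015], [0, 0, 0.003], [0, 0, 0.004], [0, 0, 0.004]]' --turn '[[0, 0, 0], [0, 0, 0], [0, 0, 0], [0, 0, 0]]'

```text
t: 9.65
tcp_pos: [0.515, 0.2354, 0.3263]
tool_rot: [0.954, -0.019, 0.3, 0.007]
force: [0.4, -0.0, -0.2]
finger_gap: 0.201
gripper_force: 64.0
```

Run:
```python
from h import *
ingap()
```

```text
t 9.65 tip gap xyz mm [ 2.9 -0.  -2.9] F gap [ 0.2 -0.  -0.4] open 0.201 ang [-0.1 -0.1 -0. ]
```

Call:
apply_moves --claw '[-1, -1, -1]' --travel '[[0, 0, 0.001], [0, 0, 0.002], [0, 0, 0.0025]]' --turn '[[0, 0, 0], [0, 0, 0], [0, 0, 0]]'

```text
t: 9.9
tcp_pos: [0.5162, 0.2354, 0.3247]
tool_rot: [0.954, -0.019, 0.3, 0.007]
force: [0.0, -0.7, -0.7]
finger_gap: 0.201
gripper_force: 64.0
```

Run:
```python
from h import *
ingap()
```

```text
t 9.9 tip gap xyz mm [ 3.  -0.  -4.9] F gap [-0.3 -0.7 -0.6] open 0.201 ang [-0.1 -0.1 -0. ]
```

Call:
apply_moves --claw '[-1, -1, -1]' --travel '[[0, 0, 0.001], [0, 0, 0.002], [0, 0, 0.0025]]' --turn '[[0, 0, 0], [0, 0, 0], [0, 0, 0]]'

```text
t: 10.15
tcp_pos: [0.5174, 0.2355, 0.3232]
tool_rot: [0.954, -0.019, 0.3, 0.006]
force: [-0.7, -0.0, -0.9]
finger_gap: 0.199
gripper_force: 64.3
```

Run:
```python
from h import *
ingap()
```

```text
t 10.15 tip gap xyz mm [ 3.1  0.3 -6.9] F gap [-1.  -0.1 -0.3] open 0.199 ang [-0. -0.  0.]
```

Call:
apply_moves --claw '[-1, -1, -1]' --travel '[[0, 0, 0.001], [0, 0, 0.002], [0, 0, 0.0025]]' --turn '[[0, 0, 0], [0, 0, 0], [0, 0, 0]]'

```text
t: 10.4
tcp_pos: [0.5185, 0.2355, 0.3219]
tool_rot: [0.954, -0.019, 0.3, 0.006]
force: [-4.5, 1.3, 4.2]
finger_gap: 0.205
gripper_force: 64.9
```

Run:
```python
from h import *
ingap()
```

```text
t 10.4 tip gap xyz mm [ 3.3  0.3 -8.6] F gap [-1.3  1.2  6.1] open 0.205 ang [-0. -0.  0.]
```

Call:
apply_moves --claw '[-1, -1, -1]' --travel '[[0, 0, 0.001], [0, 0, 0.002], [0, 0, 0.0025]]' --turn '[[0, 0, 0], [0, 0, 0], [0, 0, 0]]'

```text
t: 10.65
tcp_pos: [0.5194, 0.2354, 0.3209]
tool_rot: [0.953, -0.019, 0.301, 0.006]
force: [-8.5, -1.0, 9.9]
finger_gap: 0.204
gripper_force: 65.8
```

Run:
```python
from h import *
ingap()
s=snap('wrist'); np.savez('w6.npz',**s)
cv2.imwrite('pics/w6.png',cv2.resize(s['pixels'][140:260,170:330,::-1],(800,600),interpolation=cv2.INTER_CUBIC))
```

```text
t 10.65 tip gap xyz mm [ 3.6  0.3 -9.9] F gap [-1.3 -1.3 13. ] open 0.204 ang [-0.  0.  0.]
```

View pics/w6.png

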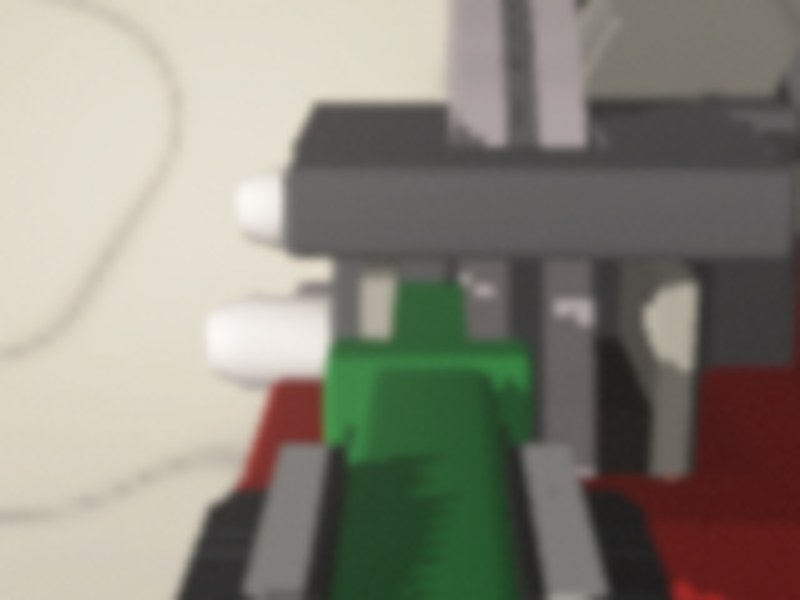

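Run:
```python
from h import *
plan([(gpos(.10,.003),RG),([.56,-.08,.44],down(15)),([.5905,-.2053,.26],RC),([.5905,-.2053,.17],RC)])
```

```text
travel [-0.0006, 0.0005, -0.1373] turn [0.0002, -0.0001, -0.0001] rows 2.6
travel [0.0703, 0.1958, 0.0268] turn [0.0147, -0.0965, -0.0465] rows 4.0
travel [0.0448, 0.2049, -0.0001] turn [0.0147, -0.0965, -0.0465] rows 4.0
travel [-0.0019, 0.0806, 0.1125] turn [0.0, 0.0, -0.0236] rows 2.7
travel [-0.0078, 0.0802, 0.1125] turn [0.0, 0.0, -0.0236] rows 2.7
travel [0.0, 0.0, 0.1125] turn [0.0, 0.0, 0.0] rows 2.2
```

Call:
apply_moves --claw '[-1, -1, -1, -1]' --travel '[[0, 0, -0.03], [0, 0, -0.08], [0, 0, -0.138], [0, 0, -0.138]]' --turn '[[0, 0, 0], [0, 0, 0], [0, 0, 0], [0, 0, 0]]'

```text
t: 11.03
tcp_pos: [0.456, 0.2388, 0.4166]
tool_rot: [0.952, -0.019, 0.305, 0.005]
force: [0.4, 1.7, -0.6]
finger_gap: 0.203
gripper_force: 64.2
```

Call:
apply_moves --claw '[-1, -1, -1, -1, -1]' --travel '[[0.0703, 0.1958, 0.0268], [0.0703, 0.1958, 0.0268], [0.0703, 0.1958, 0.0268], [0.0703, 0.1958, 0.0268], [0.0703, 0.1958, 0.0268]]' --turn '[[0.0147, -0.0965, -0.0465], [0.0147, -0.0965, -0.0465], [0.0147, -0.0965, -0.0465], [0.0147, -0.0965, -0.0465], [0.0147, -0.0965, -0.0465]]'

```text
t: 11.45
tcp_pos: [0.5108, 0.0782, 0.4258]
tool_rot: [0.987, 0.057, 0.152, 0.003]
force: [0.9, 0.0, -0.8]
finger_gap: 0.198
gripper_force: 64.2
```

Call:
apply_moves --claw '[-1, -1, -1, -1, -1]' --travel '[[0.0448, 0.2049, 0], [0.0448, 0.2049, 0], [0.0448, 0.2049, 0], [0.0448, 0.2049, 0], [0.0448, 0.2049, 0]]' --turn '[[0.0147, -0.0965, -0.0465], [0.0147, -0.0965, -0.0465], [0.0147, -0.0965, -0.0465], [0.0147, -0.0965, -0.0465], [0.0147, -0.0965, -0.0465]]'

```text
t: 11.87
tcp_pos: [0.5633, -0.0869, 0.4376]
tool_rot: [0.992, 0.126, -0.001, 0.003]
force: [1.0, 0.3, -0.5]
finger_gap: 0.202
gripper_force: 64.1
```

Call:
apply_moves --claw '[-1, -1, -1]' --travel '[[-0.0019, 0.0806, 0.1125], [-0.0019, 0.0806, 0.1125], [-0.0019, 0.0806, 0.1125]]' --turn '[[0, 0, -0.0236], [0, 0, -0.0236], [0, 0, -0.0236]]'

```text
t: 12.12
tcp_pos: [0.574, -0.1432, 0.3457]
tool_rot: [0.986, 0.166, -0.003, -0.0]
force: [0.1, 0.2, -1.3]
finger_gap: 0.203
gripper_force: 64.3
```

Call:
apply_moves --claw '[-1, -1, -1, -1, -1]' --travel '[[-0.0078, 0.0802, 0.1125], [-0.0078, 0.0802, 0.1125], [-0.0078, 0.0802, 0.1125], [-0.0078, 0.0802, 0.1125], [-0.0078, 0.0802, 0.1125]]' --turn '[[0, 0, -0.0236], [0, 0, -0.0236], [0, 0, -0.0236], [0, 0, -0.0236], [0, 0, -0.0236]]'

```text
t: 12.53
tcp_pos: [0.5889, -0.2043, 0.2571]
tool_rot: [0.979, 0.202, -0.003, -0.001]
force: [-0.5, -0.2, -0.4]
finger_gap: 0.201
gripper_force: 64.1
```

Call:
apply_moves --claw '[-1, -1]' --travel '[[0, 0, 0], [0, 0, 0]]' --turn '[[0, 0, 0], [0, 0, 0]]'

```text
t: 12.7
tcp_pos: [0.5907, -0.2034, 0.2614]
tool_rot: [0.979, 0.204, 0.0, 0.001]
force: [0.6, 0.0, -0.0]
finger_gap: 0.2
gripper_force: 64.1
```

Run:
```python
from h import *
x=manip.sense();print(x['t'],x['tcp_pos'],x['finger_gap']);plan([([.5905,-.2053,.17],RC)])
```

```text
12.7 [ 0.59073596 -0.20341915  0.26142865] 0.19982624553602577
travel [-0.0012, 0.0018, 0.1143] turn [0.0008, -0.0001, -0.0] rows 2.2
```

Call:
apply_moves --claw '[-1, -1, -1, -1, -1]' --travel '[[-0.0012, 0.0018, 0.1143], [-0.0012, 0.0018, 0.1143], [-0.0012, 0.0018, 0.1143], [-0.0012, 0.0018, 0.1143], [-0.0012, 0.0018, 0.1143]]' --turn '[[0.0008, 0, 0], [0.0008, 0, 0], [0.0008, 0, 0], [0.0008, 0, 0], [0.0008, 0, 0]]'

```text
t: 13.12
tcp_pos: [0.5906, -0.2056, 0.17]
tool_rot: [0.979, 0.204, -0.0, -0.0]
force: [-0.5, -1.2, -0.7]
finger_gap: 0.202
gripper_force: 64.1
```

Run:
```python
from h import *
manip.snapshot('wrist')
x=manip.sense();print(x['t'],x['tcp_pos'],x['finger_gap']);plan([([.5905,-.2053,.125],RC),([.5905,-.2053,.107],RC)])
```

```text
13.1667 [ 0.59140224 -0.20616055  0.17103419] 0.2042274590593398
travel [-0.0007, -0.0015, 0.0575] turn [0.0005, -0.0005, -0.0001] rows 1.1
travel [0.0, 0.0, 0.0225] turn [0.0, 0.0, 0.0] rows 0.4
```

Call:
apply_moves --claw '[-1, -1, -1, -1]' --travel '[[-0.0007, -0.001, 0.02], [-0.0007, -0.001, 0.04], [-0.0007, -0.001, 0.0575], [-0.0007, -0.001, 0.0575]]' --turn '[[0, 0, 0], [0, 0, 0], [0, 0, 0], [0, 0, 0]]'

```text
t: 13.5
tcp_pos: [0.589, -0.2053, 0.1228]
tool_rot: [0.979, 0.203, -0.001, -0.001]
force: [0.2, 0.5, -0.7]
finger_gap: 0.2
gripper_force: 64.2
```

Run:
```python
from h import *
x=manip.sense();print(x['t'],x['tcp_pos'],x['finger_gap'],x['force']);plan([([.5905,-.2053,.107],RC)])
```

```text
13.5 [ 0.58900939 -0.20525203  0.12277452] 0.19997408161794927 [ 0.21610972  0.47106026 -0.65884049]
travel [0.0017, 0.0008, 0.0197] turn [-0.0004, 0.0004, -0.0002] rows 0.4
```

Call:
apply_moves --claw '[-1, -1, -1]' --travel '[[0.001, 0.0005, 0.01], [0.001, 0.0005, 0.0197], [0.001, 0.0005, 0.0197]]' --turn '[[0, 0, 0], [0, 0, 0], [0, 0, 0]]'

```text
t: 13.75
tcp_pos: [0.5896, -0.2052, 0.1065]
tool_rot: [0.979, 0.203, -0.001, -0.001]
force: [-0.5, 0.0, -0.8]
finger_gap: 0.2
gripper_force: 64.2
```

Call:
apply_moves --claw '[0.2, 0.2, 0.2, 0.2]' --travel '[[0, 0, 0], [0, 0, 0], [0, 0, 0], [0, 0, 0]]' --turn '[[0, 0, 0], [0, 0, 0], [0, 0, 0], [0, 0, 0]]'

```text
t: 14.08
tcp_pos: [0.5898, -0.2053, 0.1071]
tool_rot: [0.979, 0.203, -0.001, -0.001]
force: [-0.2, -0.3, 0.2]
finger_gap: 0.6
gripper_force: 0.0
```

Run:
```python
from h import *
x=manip.sense();print(x['t'],x['tcp_pos'],x['finger_gap'],x['force']);p=x['tcp_pos']
plan([(p+[0,0,.10],RC),([.496,-.2475,.2],RC),([.496,-.2475,.105],RC)])
```

```text
14.0833 [ 0.58980719 -0.20534952  0.10708466] 0.5997087412927247 [-0.21346916 -0.3311723   0.18246875]
travel [-0.0001, -0.0002, -0.125] turn [-0.0005, 0.0003, -0.0003] rows 2.4
travel [-0.1285, 0.0016, 0.0089] turn [0.0, 0.0, 0.0] rows 2.5
travel [0.0, 0.0, 0.1188] turn [0.0, 0.0, 0.0] rows 2.3
```

Call:
apply_moves --claw '[0.5, 0.5, 0.5]' --travel '[[0, 0, -0.125], [0, 0, -0.125], [0, 0, -0.125]]' --turn '[[0, 0, 0], [0, 0, 0], [0, 0, 0]]'

```text
t: 14.33
tcp_pos: [0.5922, -0.2066, 0.2116]
tool_rot: [0.979, 0.203, 0.002, 0.002]
force: [1.2, -0.2, -0.2]
finger_gap: 0.75
gripper_force: 0.0
```

Call:
apply_moves --claw '[0.5, 0.5, 0.5, 0.5, 0.5]' --travel '[[-0.1285, 0.0016, 0.009], [-0.1285, 0.0016, 0.009], [-0.1285, 0.0016, 0.009], [-0.1285, 0.0016, 0.009], [-0.1285, 0.0016, 0.009]]' --turn '[[0, 0, 0], [0, 0, 0], [0, 0, 0], [0, 0, 0], [0, 0, 0]]'

```text
t: 14.75
tcp_pos: [0.4954, -0.2479, 0.2]
tool_rot: [0.979, 0.202, -0.001, -0.001]
force: [0.6, -0.7, 0.4]
finger_gap: 0.748
gripper_force: 0.0
```

Run:
```python
from h import *
print(tops(snap('wrist')),tops(snap('top')))
x=manip.sense();print(x['t'],x['tcp_pos'],x['finger_gap'],x['force']);
plan([([.496,-.2475,.105],RC)])
```

```text
{'red': (687, array([ 0.5429, -0.2273,  0.1463]), array([ 0.5426, -0.2275]), array([18.4, 17.4])), 'yellow': (555, array([ 0.4978, -0.2469,  0.1462]), array([ 0.4971, -0.2472]), array([18.6, 15.6])), 'green': (633, array([ 0.5863, -0.2058,  0.1465]), array([ 0.5861, -0.2058]), array([16.7, 14.9]))} {'red': (76, array([ 0.5428, -0.226 ,  0.1463]), array([ 0.5431, -0.2265]), array([18.9, 17.7])), 'yellow': (36, array([ 0.5018, -0.2442,  0.1462]), array([ 0.5012, -0.2442]), array([ 9.1, 17.2])), 'green': (60, array([ 0.5861, -0.2048,  0.1463]), array([ 0.5859, -0.2049]), array([16.8, 15.8]))}
14.85 [ 0.49698425 -0.24761976  0.19995707] 0.7499080664984197 [ 0.11769287 -0.65974467  0.0740407 ]
travel [-0.001, -0.0005, 0.1187] turn [-0.0003, 0.0001, -0.0003] rows 2.3
```

Green stands in its slot again, its top at 146 mm. Now I'll grasp yellow.

Call:
apply_moves --claw '[0.5, 0.5, 0.5, 0.5]' --travel '[[0, 0, 0.06], [0, 0, 0.1187], [0, 0, 0.1187], [0, 0, 0.1187]]' --turn '[[0, 0, 0], [0, 0, 0], [0, 0, 0], [0, 0, 0]]'

```text
t: 15.18
tcp_pos: [0.4947, -0.2451, 0.1008]
tool_rot: [0.979, 0.204, -0.003, -0.004]
force: [0.3, 0.6, 0.2]
finger_gap: 0.749
gripper_force: 0.0
```

Call:
apply_moves --claw '[-1, -1, -1, -1, -1]' --travel '[[0, 0, 0], [0, 0, 0], [0, 0, 0], [0, 0, 0], [0, 0, 0]]' --turn '[[0, 0, 0], [0, 0, 0], [0, 0, 0], [0, 0, 0], [0, 0, 0]]'

```text
t: 15.6
tcp_pos: [0.497, -0.248, 0.1063]
tool_rot: [0.979, 0.203, 0.0, 0.001]
force: [0.6, 0.1, 2.9]
finger_gap: 0.203
gripper_force: 58.8
```

Call:
apply_moves --claw '[-1, -1]' --travel '[[0, 0, 0], [0, 0, 0]]' --turn '[[0, 0, 0], [0, 0, 0]]'

```text
t: 15.77
tcp_pos: [0.497, -0.248, 0.1063]
tool_rot: [0.979, 0.203, 0.0, 0.001]
force: [0.9, 0.4, 6.8]
finger_gap: 0.205
gripper_force: 59.1
```

Run:
```python
from h import *
x=manip.sense();p=x['tcp_pos'];print(x['t'],p,x['finger_gap'],x['gripper_force'],x['force'],'offset along gauge x',(p-slot(0))@CX, (p-slot(0))@np.array([-CX[1],CX[0],0]))
L=p[2]-.022;print(L)
g=lambda z,x:GM+EZ*(z+L)+GX*x
plan([(p+[0,0,.15],RC),([.55,-.08,.44],down(15)),(g(.05,(p-slot(0))@CX),RG)])
```

```text
15.7667 [ 0.49698196 -0.24803786  0.1062571 ] 0.20524801889371888 59.138420820236206 [0.86183662 0.43712237 6.82820535] offset along gauge x 0.0013715187970787604 -0.0008353495620513406
0.08425710416615859
travel [0.0001, 0.0002, -0.1875] turn [0.0004, -0.0002, -0.0004] rows 3.6
travel [0.0723, -0.0831, -0.1148] turn [0.0, 0.0, 0.0236] rows 3.1
travel [0.0659, -0.0882, -0.1148] turn [0.0, 0.0, 0.0236] rows 3.1
travel [0.0105, -0.202, 0.0439] turn [-0.0147, 0.0965, 0.0465] rows 4.0
travel [-0.0308, -0.2023, 0.0314] turn [-0.0147, 0.0965, 0.0465] rows 4.0
```

Call:
apply_moves --claw '[-1, -1, -1, -1]' --travel '[[0, 0, -0.02], [0, 0, -0.1], [0, 0, -0.1875], [0, 0, -0.1875]]' --turn '[[0, 0, 0], [0, 0, 0], [0, 0, 0], [0, 0, 0]]'

```text
t: 16.1
tcp_pos: [0.4952, -0.247, 0.2469]
tool_rot: [0.979, 0.203, -0.002, -0.002]
force: [-0.7, -0.4, -0.6]
finger_gap: 0.201
gripper_force: 65.8
```

Call:
apply_moves --claw '[-1, -1, -1, -1]' --travel '[[0.0723, -0.0831, -0.1148], [0.0723, -0.0831, -0.1148], [0.0723, -0.0831, -0.1148], [0.0723, -0.0831, -0.1148]]' --turn '[[0, 0, 0.0236], [0, 0, 0.0236], [0, 0, 0.0236], [0, 0, 0.0236]]'

```text
t: 16.43
tcp_pos: [0.526, -0.1607, 0.3443]
tool_rot: [0.986, 0.169, 0.005, 0.002]
force: [0.7, -0.3, -0.4]
finger_gap: 0.2
gripper_force: 65.7
```

Call:
apply_moves --claw '[-1, -1, -1, -1]' --travel '[[0.0659, -0.0882, -0.1148], [0.0659, -0.0882, -0.1148], [0.0659, -0.0882, -0.1148], [0.0659, -0.0882, -0.1148]]' --turn '[[0, 0, 0.0236], [0, 0, 0.0236], [0, 0, 0.0236], [0, 0, 0.0236]]'

```text
t: 16.77
tcp_pos: [0.5524, -0.0765, 0.4356]
tool_rot: [0.991, 0.132, 0.005, 0.001]
force: [0.6, -0.6, 0.9]
finger_gap: 0.202
gripper_force: 65.7
```

Call:
apply_moves --claw '[-1, -1, -1, -1, -1]' --travel '[[0.0105, -0.202, 0.0439], [0.0105, -0.202, 0.0439], [0.0105, -0.202, 0.0439], [0.0105, -0.202, 0.0439], [0.0105, -0.202, 0.0439]]' --turn '[[-0.0147, 0.0965, 0.0465], [-0.0147, 0.0965, 0.0465], [-0.0147, 0.0965, 0.0465], [-0.0147, 0.0965, 0.0465], [-0.0147, 0.0965, 0.0465]]'

```text
t: 17.18
tcp_pos: [0.5097, 0.0843, 0.391]
tool_rot: [0.987, 0.059, 0.147, 0.0]
force: [-0.0, -0.6, 0.1]
finger_gap: 0.197
gripper_force: 65.8
```

Call:
apply_moves --claw '[-1, -1, -1, -1, -1]' --travel '[[-0.0308, -0.2023, 0.0314], [-0.0308, -0.2023, 0.0314], [-0.0308, -0.2023, 0.0314], [-0.0308, -0.2023, 0.0314], [-0.0308, -0.2023, 0.0314]]' --turn '[[-0.0147, 0.0965, 0.0465], [-0.0147, 0.0965, 0.0465], [-0.0147, 0.0965, 0.0465], [-0.0147, 0.0965, 0.0465], [-0.0147, 0.0965, 0.0465]]'

```text
t: 17.6
tcp_pos: [0.4804, 0.2363, 0.3579]
tool_rot: [0.954, -0.02, 0.299, 0.007]
force: [1.8, -0.2, -0.7]
finger_gap: 0.199
gripper_force: 65.6
```

Call:
apply_moves --claw '[-1, -1, -1]' --travel '[[0, 0, 0], [0, 0, 0], [0, 0, 0]]' --turn '[[0, 0, 0], [0, 0, 0], [0, 0, 0]]'

```text
t: 17.85
tcp_pos: [0.4825, 0.2364, 0.3592]
tool_rot: [0.954, -0.019, 0.299, 0.006]
force: [0.2, -0.4, -1.1]
finger_gap: 0.203
gripper_force: 65.8
```

```bash
sed -i 's/^L=.*/L=.0842/' h.py
python3 - <<'E'
from h import *
ingap();plan([(gpos(.015,.0015),RG)])
E
```

```text
t 17.85 tip gap xyz mm [-5.  -0.3 41.5] F gap [-0.5 -0.3 -1. ] open 0.203 ang [-0.  -0.2  0. ]
travel [0.0079, -0.0003, 0.0331] turn [0.0001, 0.001, -0.0] rows 0.7
```

Call:
apply_moves --claw '[-1, -1, -1, -1, -1]' --travel '[[0.0079, 0, 0.01], [0.0079, 0, 0.0331], [0.0079, 0, 0.0331], [0.0079, 0, 0.0331], [0.0079, 0, 0.0331]]' --turn '[[0, 0.001, 0], [0, 0.001, 0], [0, 0.001, 0], [0, 0.001, 0], [0, 0.001, 0]]'

```text
t: 18.27
tcp_pos: [0.5033, 0.2348, 0.3417]
tool_rot: [0.953, -0.021, 0.301, 0.006]
force: [0.5, 0.1, -0.4]
finger_gap: 0.199
gripper_force: 65.7
```

Run:
```python
from h import *
s=snap('wrist'); np.savez('w7.npz',**s)
ingap();plan([(gpos(-.002,.0015),RG)])
cv2.imwrite('pics/w7.png',cv2.resize(s['pixels'][140:260,170:330,::-1],(800,600),interpolation=cv2.INTER_CUBIC))
```

```text
t 18.3167 tip gap xyz mm [ 2.5 -0.6 15.5] F gap [ 0.3  0.7 -0.6] open 0.203 ang [-0.   0.1  0.2]
travel [-0.0011, -0.0007, 0.0219] turn [0.0001, -0.0005, -0.0009] rows 0.4
```

View pics/w7.png

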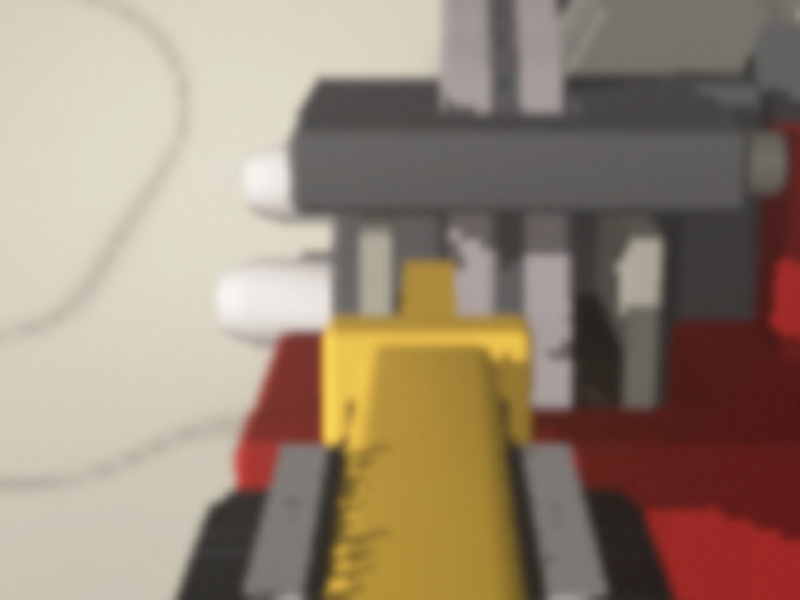

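Call:
apply_moves --claw '[-1, -1, -1, -1, -1]' --travel '[[-0.001, -0.0015, 0.006], [-0.001, -0.0015, 0.014], [-0.001, -0.0015, 0.022], [-0.001, -0.0015, 0.022], [-0.001, -0.0015, 0.022]]' --turn '[[0, 0, -0.001], [0, 0, -0.001], [0, 0, -0.001], [0, 0, -0.001], [0, 0, -0.001]]'

```text
t: 18.73
tcp_pos: [0.5121, 0.237, 0.326]
tool_rot: [0.954, -0.018, 0.3, 0.006]
force: [-0.1, 0.7, -1.4]
finger_gap: 0.204
gripper_force: 65.6
```

Run:
```python
from h import *
ingap()
```

```text
t 18.7333 tip gap xyz mm [ 0.3  1.6 -2.7] F gap [-0.9  0.7 -1.1] open 0.204 ang [ 0.  -0.  -0.1]
```

Call:
apply_moves --claw '[-1, -1, -1, -1, -1]' --travel '[[0, 0.001, 0], [0.001, 0.001, 0.002], [0.001, 0.001, 0.004], [0.001, 0.001, 0.005], [0.001, 0.001, 0.005]]' --turn '[[0, 0, 0], [0, 0, 0], [0, 0, 0], [0, 0, 0], [0, 0, 0]]'

```text
t: 19.15
tcp_pos: [0.5151, 0.2361, 0.3238]
tool_rot: [0.953, -0.018, 0.301, 0.006]
force: [-0.5, -0.8, -0.8]
finger_gap: 0.203
gripper_force: 65.6
```

Run:
```python
from h import *
ingap()
```

```text
t 19.15 tip gap xyz mm [ 1.7  0.8 -6.3] F gap [-0.8 -0.9 -0.4] open 0.203 ang [ 0.   0.  -0.1]
```

Call:
apply_moves --claw '[-1, -1, -1, -1]' --travel '[[0, 0, 0.0015], [0, 0, 0.003], [0, 0, 0.0045], [0, 0, 0.0045]]' --turn '[[0, 0, 0], [0, 0, 0], [0, 0, 0], [0, 0, 0]]'

```text
t: 19.48
tcp_pos: [0.5172, 0.236, 0.3207]
tool_rot: [0.953, -0.018, 0.301, 0.006]
force: [0.5, 0.4, 0.3]
finger_gap: 0.204
gripper_force: 65.6
```

Run:
```python
from h import *
ingap()
```

```text
t 19.4833 tip gap xyz mm [  1.6   0.8 -10. ] F gap [ 0.6  0.4 -0. ] open 0.204 ang [ 0.   0.  -0.1]
```

Call:
apply_moves --claw '[-1, -1, -1, -1]' --travel '[[0, 0, 0.0015], [0, 0, 0.003], [0, 0, 0.0045], [0, 0, 0.0045]]' --turn '[[0, 0, 0], [0, 0, 0], [0, 0, 0], [0, 0, 0]]'

```text
t: 19.82
tcp_pos: [0.5192, 0.2359, 0.3177]
tool_rot: [0.953, -0.018, 0.301, 0.006]
force: [-0.8, 0.2, -0.0]
finger_gap: 0.204
gripper_force: 65.6
```

Run:
```python
from h import *
ingap()
```

```text
t 19.8167 tip gap xyz mm [  1.6   0.8 -13.6] F gap [-0.7  0.2  0.5] open 0.204 ang [ 0.   0.  -0.1]
```

Yellow is entering freely, past the depth where green jammed. I'll go on in careful steps.

Call:
apply_moves --claw '[-1, -1, -1, -1, -1]' --travel '[[0, 0, 0.002], [0, 0, 0.004], [0, 0, 0.006], [0, 0, 0.008], [0, 0, 0.01]]' --turn '[[0, 0, 0], [0, 0, 0], [0, 0, 0], [0, 0, 0], [0, 0, 0]]'

```text
t: 20.23
tcp_pos: [0.5239, 0.2358, 0.3113]
tool_rot: [0.953, -0.018, 0.301, 0.006]
force: [0.4, 0.4, -0.3]
finger_gap: 0.205
gripper_force: 65.6
```

Run:
```python
from h import *
ingap()
```

```text
t 20.2333 tip gap xyz mm [  1.7   0.9 -21.5] F gap [ 0.1  0.4 -0.5] open 0.205 ang [ 0.   0.  -0.1]
```

Call:
apply_moves --claw '[-1, -1, -1, -1, -1]' --travel '[[0, 0, 0.002], [0, 0, 0.004], [0, 0, 0.006], [0, 0, 0.008], [0, 0, 0.01]]' --turn '[[0, 0, 0], [0, 0, 0], [0, 0, 0], [0, 0, 0], [0, 0, 0]]'

```text
t: 20.65
tcp_pos: [0.5285, 0.2356, 0.3047]
tool_rot: [0.953, -0.018, 0.301, 0.006]
force: [-0.1, -0.2, -0.4]
finger_gap: 0.202
gripper_force: 65.6
```

Run:
```python
from h import *
ingap()
```

```text
t 20.65 tip gap xyz mm [  1.7   0.9 -29.5] F gap [-0.3 -0.2 -0.3] open 0.202 ang [ 0.   0.1 -0.1]
```

Call:
apply_moves --claw '[-1, -1, -1, -1, -1]' --travel '[[0, 0, 0.002], [0, 0, 0.004], [0, 0, 0.006], [0, 0, 0.008], [0, 0, 0.01]]' --turn '[[0, 0, 0], [0, 0, 0], [0, 0, 0], [0, 0, 0], [0, 0, 0]]'

```text
t: 21.07
tcp_pos: [0.5331, 0.2354, 0.2982]
tool_rot: [0.953, -0.018, 0.301, 0.006]
force: [-1.0, 0.1, -1.2]
finger_gap: 0.201
gripper_force: 65.6
```

Run:
```python
from h import *
ingap()
```

```text
t 21.0667 tip gap xyz mm [  1.8   0.9 -37.5] F gap [-1.5  0.1 -0.4] open 0.201 ang [ 0.   0.1 -0.1]
```

Call:
apply_moves --claw '[-1, -1, -1]' --travel '[[0, 0, 0.0015], [0, 0, 0.003], [0, 0, 0.003]]' --turn '[[0, 0, 0], [0, 0, 0], [0, 0, 0]]'

```text
t: 21.32
tcp_pos: [0.5344, 0.2354, 0.2964]
tool_rot: [0.953, -0.018, 0.301, 0.006]
force: [0.1, 1.2, -0.4]
finger_gap: 0.199
gripper_force: 65.8
```

Run:
```python
from h import *
ingap()
```

```text
t 21.3167 tip gap xyz mm [  1.8   0.9 -39.8] F gap [-0.2  1.2 -0.3] open 0.199 ang [ 0.   0.1 -0.1]
```

Call:
apply_moves --claw '[-1, -1, -1]' --travel '[[0, 0, 0.001], [0, 0, 0.002], [0, 0, 0.0025]]' --turn '[[0, 0, 0], [0, 0, 0], [0, 0, 0]]'

```text
t: 21.57
tcp_pos: [0.5345, 0.2353, 0.2962]
tool_rot: [0.953, -0.018, 0.302, 0.006]
force: [-12.7, -0.2, 13.7]
finger_gap: 0.206
gripper_force: 68.3
```

Run:
```python
from h import *
ingap()
```

```text
t 21.5667 tip gap xyz mm [  1.9   0.9 -40. ] F gap [-2.6 -0.7 18.5] open 0.206 ang [ 0.   0.1 -0.1]
```

Call:
apply_moves --claw '[-1, -1, -1]' --travel '[[0, 0, 0.001], [0, 0, 0.0015], [0, 0, 0.002]]' --turn '[[0, 0, 0], [0, 0, 0], [0, 0, 0]]'

```text
t: 21.82
tcp_pos: [0.5346, 0.2353, 0.2962]
tool_rot: [0.953, -0.018, 0.302, 0.006]
force: [-20.5, -1.3, 23.0]
finger_gap: 0.204
gripper_force: 69.8
```

Run:
```python
from h import *
ingap()
```

```text
t 21.8167 tip gap xyz mm [  2.    0.9 -40.1] F gap [-3.6 -2.1 30.6] open 0.204 ang [ 0.   0.2 -0.1]
```

Call:
apply_moves --claw '[-1, -1, -1]' --travel '[[0, 0, -0.003], [0, 0, -0.003], [0, 0, -0.003]]' --turn '[[0, 0, 0], [0, 0, 0], [0, 0, 0]]'

```text
t: 22.07
tcp_pos: [0.5349, 0.2356, 0.2965]
tool_rot: [0.953, -0.018, 0.302, 0.006]
force: [-9.4, 0.4, 9.9]
finger_gap: 0.197
gripper_force: 67.6
```

Call:
apply_moves --claw '[0.1, 0.1, 0.1, 0.1]' --travel '[[0, 0, 0], [0, 0, 0], [0, 0, 0], [0, 0, 0]]' --turn '[[0, 0, 0], [0, 0, 0], [0, 0, 0], [0, 0, 0]]'

```text
t: 22.4
tcp_pos: [0.5353, 0.2352, 0.2949]
tool_rot: [0.954, -0.018, 0.301, 0.006]
force: [1.0, 0.3, 0.3]
finger_gap: 0.551
gripper_force: 0.0
```

Call:
apply_moves --claw '[0.1, 0.1, 0.1, 0.1, 0.1]' --travel '[[0, 0, -0.02], [0, 0, -0.06], [0, 0, -0.1], [0, 0, -0.15], [0, 0, -0.15]]' --turn '[[0, 0, 0], [0, 0, 0], [0, 0, 0], [0, 0, 0], [0, 0, 0]]'

```text
t: 22.82
tcp_pos: [0.4661, 0.2393, 0.4003]
tool_rot: [0.952, -0.018, 0.306, 0.004]
force: [1.1, 0.2, 0.6]
finger_gap: 0.553
gripper_force: 0.0
```

Call:
apply_moves --claw '[0.1, 0.1, 0.1]' --travel '[[0, 0, 0], [0, 0, 0], [0, 0, 0]]' --turn '[[0, 0, 0], [0, 0, 0], [0, 0, 0]]'

```text
t: 23.07
tcp_pos: [0.4661, 0.2377, 0.3919]
tool_rot: [0.954, -0.018, 0.3, 0.007]
force: [-0.3, 0.0, -0.3]
finger_gap: 0.548
gripper_force: 0.0
```

Run:
```python
from h import *
x=manip.sense();print(x['t'],x['tcp_pos'],x['finger_gap'],x['force'],abs(x['qd']).max())
s=snap('wrist');print(tops(snap('top')))
P=pts(s);hsv=cv2.cvtColor(s['pixels'],cv2.COLOR_RGB2HSV);G=(P-GM)@np.stack([GX,EY,EZ],1)*1000
q=(hsv[...,0]>18)&(hsv[...,0]<33)&(hsv[...,1]>140)&(P[...,1]>.1)&(P[...,2]>.2);print(q.sum(),np.percentile(G[q],[1,50,99],axis=0).round(1))
cv2.imwrite('pics/w8.png',s['pixels'][...,::-1])
```

```text
23.0667 [0.46606525 0.23768172 0.39194829] 0.5482463239699545 [-0.3403433   0.03450811 -0.28086943] 0.01225957344850115
{'red': (73, array([ 0.5429, -0.2259,  0.1467]), array([ 0.5435, -0.227 ]), array([18.4, 17.5])), 'yellow': None, 'green': (63, array([ 0.586 , -0.2048,  0.1459]), array([ 0.5861, -0.2054]), array([16.8, 16.6]))}
1208 [[-21.4 -12.9  -7.2]
 [ -1.9  -0.8  65.5]
 [  9.1  12.9  87.2]]
```

View pics/w8.png

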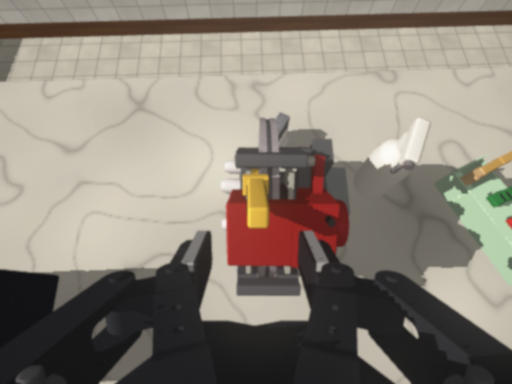

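Run:
```python
from h import *
for n in('wrist','side'):
    s=snap(n);P=pts(s);hsv=cv2.cvtColor(s['pixels'],cv2.COLOR_RGB2HSV);G=(P-GM)@np.stack([GX,EY,EZ],1)*1000
    q=(hsv[...,0]>18)&(hsv[...,0]<33)&(hsv[...,1]>140)&(P[...,1]>.1)&(P[...,2]>.2);g=G[q]
    for a in range(-5,95,10):
        b=g[(g[:,2]>=a)&(g[:,2]<a+10)]
        if len(b)>3:print(n,a,len(b),np.percentile(b[:,:2],[2,98],axis=0).round(1).tolist())
```

```text
wrist -5 18 [[7.9, -3.9], [8.6, 3.4]]
wrist 5 204 [[-12.2, -13.8], [8.0, 13.0]]
wrist 15 57 [[2.4, -9.0], [6.0, 8.4]]
wrist 25 65 [[0.1, -10.0], [4.9, 8.1]]
wrist 35 74 [[-2.0, -10.6], [3.2, 7.9]]
wrist 45 78 [[-1.5, -9.3], [2.0, 7.6]]
wrist 55 87 [[-3.1, -9.9], [0.6, 7.4]]
wrist 65 108 [[-10.7, -10.1], [-0.6, 7.2]]
wrist 75 220 [[-21.7, -9.9], [-2.2, 6.0]]
wrist 85 283 [[-19.9, -9.0], [-3.8, 5.4]]
side 5 56 [[-7.3, -15.0], [9.8, 11.2]]
side 15 47 [[-9.1, -10.5], [9.6, 6.0]]
side 25 48 [[-10.6, -11.3], [7.3, 6.6]]
side 35 49 [[-8.8, -11.6], [5.7, 4.9]]
side 45 46 [[-8.6, -11.9], [4.0, 4.5]]
side 55 45 [[-9.4, -12.2], [2.8, 3.5]]
side 65 47 [[-12.1, -12.4], [1.9, 4.6]]
side 75 56 [[-12.7, -12.4], [0.2, 4.5]]
side 85 26 [[-15.3, -11.9], [-2.6, 1.6]]
```

```bash
python3 -c "
from station import manip
print(manip.sign_off())"
```

```text
the job is handed in; nothing more can be done
None
```

The green gauge jammed at the mouth of the gap and is back in its caddy slot; the yellow slid fully home, collar on the plate, and is left standing in the gap (leaning about 0.14 rad); the red was not needed and stays in the caddy; the job is handed in, but no verdict was shown.

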